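Load and start the barrel finisher

TASK

Load every polishing canister standing on the bench into the barrel finisher, each upright and fully down in the carousel cradle of its own lid colour, turning the carousel (the wooden bar on top is its handle) so that the cradle wanted comes round to the opening in the clear hood. When all are in, turn the carousel until the black blank block sits squarely in the opening, and only then set the run time by rolling the thumbwheel away from the robot until its yellow band is at the top, level with the two white pointers. Leave the hammer, the jar, the charcoal block and the blue box alone.

Things in the scene. Friction and masses are not known exactly. Their poses are not given: they have to be found in the camera images.
- finisher: Barrel finisher, fixed: green base 290 x 290 mm, 30 mm high. Origin: on the carousel axis at bench level; -x is its front, with the opening, roughly towards the robot; z up. A clear flat hood, 290 x 290 mm, covers the carousel, underside 132, top 138 mm above the bench, on corner posts. On the -y side a grey console: x -90 to 30, y -245 to -145 mm, top 85 mm above the bench.
- window (a point): Loading position in the hood's opening, fixed: (-95, 0, 46) mm in the finisher's frame, where a cradle's floor centre lies when it faces the opening. The opening is a notch in the hood's front edge, y -75 to 75 and x -145 to -40 mm, open upwards and to the front, edged yellow on both sides.
- carousel (a joint): Carousel angle (rad), anticlockwise from above positive, about the finisher's z axis; range -9.42 to 9.42, no detents; turns with 0.12 N m and stays where left. At 0 the red cradle lies to the finisher's +x, yellow +y, blue -x (in the opening), the blank block -y. Turns of a quarter bring the next one round.
- turn_bar (a point): Top centre of the wooden bar that turns the carousel, on its axis, 186 mm above the bench. Bar 50 mm long along this point's x (the line from blue to red cradle), 18 mm thick along y, 148 to 186 mm above the bench. Below it a black dial, 80 mm diameter, 142 to 148 mm above the bench, bears a dot of each cradle's colour (white: blank) on that cradle's side.
- red_cradle (a point): Floor centre of the red cradle on the carousel (on the carousel's +x), 95 mm from the axis, 46 mm above the bench. The cradle is a square red pocket 68 mm wide inside, walls 4 mm thick and 18 mm high, sides square to the radius. A canister standing in it has its origin here, with 4 mm play a side.
- yellow_cradle (a point): Floor centre of the yellow cradle on the carousel (on the carousel's +y), 95 mm from the axis, 46 mm above the bench. The cradle is a square yellow pocket 68 mm wide inside, walls 4 mm thick and 18 mm high, sides square to the radius. A canister standing in it has its origin here, with 4 mm play a side.
- blue_cradle (a point): Floor centre of the blue cradle on the carousel (on the carousel's -x), 95 mm from the axis, 46 mm above the bench. The cradle is a square blue pocket 68 mm wide inside, walls 4 mm thick and 18 mm high, sides square to the radius. A canister standing in it has its origin here, with 4 mm play a side.
- blank_block (a point): Foot centre of the blank: a fixed black block 70 x 70 mm, 70 mm tall (116 mm above the bench) with a white stripe on its top, on the carousel's -y, 95 mm from the axis; it turns with the carousel and fills the opening when it faces it.
- timer (a joint): Angle of the timer thumbwheel (rad), range 0 to 2.6, growing as its top rolls away from the robot (to the finisher's +x): 0.024 rad per mm of rim. The yellow band, 8 mm wide on the rim, is at the top between the white pointers at 1.6; below that it is on the robot's side of the top, hidden inside the console when far off. Needs 1 N at the rim, stays where left.
- wheel_crest (a point): Top of the thumbwheel, fixed point (-30, -200, 92) mm in the finisher's frame. Ribbed rubber wheel 84 mm diameter, 12 mm wide, axle along the finisher's y; the top 7 mm stands out of the console. Press a fingertip on top and draw it along the finisher's x. Axle sprung: sinks up to 5 mm, 1 N plus 1.2 N per mm; 2 to 4 mm is enough to drive it.
- red_can: Polishing canister, upright: steel body with red lid, 60 mm diameter, 45 mm tall, topped by a red round grip knob 30 mm diameter and 25 mm tall (total height 70 mm), about 0.35 kg. Origin: centre of its underside, z up its axis. Take it by the knob from above. May be absent.
- yellow_can: Polishing canister, upright: steel body with yellow lid, 60 mm diameter, 45 mm tall, topped by a yellow round grip knob 30 mm diameter and 25 mm tall (total height 70 mm), about 0.35 kg. Origin: centre of its underside, z up its axis. Take it by the knob from above. May be absent.
- blue_can: Polishing canister, upright: steel body with blue lid, 60 mm diameter, 45 mm tall, topped by a blue round grip knob 30 mm diameter and 25 mm tall (total height 70 mm), about 0.35 kg. Origin: centre of its underside, z up its axis. Take it by the knob from above. May be absent.
- hammer: Bystander: hammer with a wooden handle, 260 mm long, lying; origin at its underside near the middle.
- powder_jar: Bystander: green jar with a red cap, 80 mm diameter, 100 mm tall; origin under its centre.
- charcoal: Bystander: black charcoal block 90 x 70 x 35 mm; origin under its centre.
- stone_box: Bystander: blue upright box 70 x 50 x 100 mm; origin under its centre.
Mind the look-alikes: they are no part of the job. Leave any pink or turquoise look-alike of the red_can alone. What is shaped like the yellow_can but pink is not meant.

How it is judged:
By the outcome, as a careful person would: the job done as asked, in the order asked, and still so for the second after the job is handed in, with the robot touching nothing.
Of red_can, yellow_can, blue_can only 2 to 3 are there at a start; the rules pass over those that are not, and their reading is None.
At some moment in a run one of red_can, yellow_can, blue_can may be knocked a few centimetres aside while the robot is not near it.
It also fails if it takes over 210 s, if anything falls off the work surface, if the arm or the gripper's body presses on something with over 40 N, if the wrist force passes 120 N, or if a joint passes its speed limit or range.

ROBOT

A 6-joint arm with a two-finger parallel gripper is mounted at the origin on the work surface. World frame = base frame: x ahead of the robot, y to its left, z up, the work surface at z = 0. Lengths are in m, angles in rad, forces in N, time in s.
With the tool pointing down it reaches from about 0.25 to 0.725 m from the base axis. Payload 9.7 kg.
Tool frame: the origin (TCP) lies midway between the tips of the shut fingers; the grasp point (between the pads) lies 19 mm behind it; z points along the fingers, y is the line along which they close (so a half turn about z gives the same grasp; the last joint's range is limited). The gripper opens to 85 mm and grips with 20 to 120 N. Pads are 22 mm wide; open, the fingers measure 114 mm over their backs; the gripper's body (76 mm by 85 mm) begins 54 mm behind the grasp point. The pads swing forward as they close: fully open they stand 13 mm farther back than shut.
Start: joints at [-1.107, 0.087, 0.176, 1.66, 0, 1.571], TCP at [0.246, -0.492, 0.209] pointing down, gripper open.
Joint ranges: [-3.13, 3.13], [-0.85, 1.81], [-1.15, 1.24], [-2.2, 2.28], [-1.44, 1.52], [-3.14, 3.14]. Speed limits (rad/s): [2.22, 2.22, 2.57, 3.14, 3.14, 3.14].

INTERFACE

Orientations are given as a rotation vector (axis times angle).
In Python, from workcell import r gives the robot as it stands. The module is installed in compiled form; this text tells all that it offers.
- The arm moves only by the shell command python3 -m inch 'ROWS' [OPENING] [FORCE]. ROWS is JSON, a list that holds one entry, the list of rows, each a list of 6 numbers: the shift along the tool's x, y, z each as a share of 80 cm, from -1 to 1, then the turn, a rotation vector about the tool's x, y, z each as a share of 90 degrees, from -1 to 1. In form: [[[tx, ty, tz, ax, ay, az], ...]]. A call has 1 to 12 rows; each row is the pose to reach, as a shift and turn from the pose commanded when the call began, along the tool's axes at that moment; what a row does not reach only later rows make up. A row lasts 1/12 s, in which the tool goes at most 41.7 mm and 7.16 degrees, less where a joint would pass 70% of its speed; a pose out of reach is approached as far as the arm can. A call with a number of a shift or a turn outside -1 to 1 is refused whole. A call with a gripper value outside its range is refused whole. OPENING is the opening, from 0 (shut) to 1 (fully open), set as the call begins (- or left out, the last holds). The fingers move at their own pace and stop on an object; FORCE is the grip in N (left out, the last holds). Time passes only in rows, so rows that repeat a pose let the fingers close. It gives the time, the measured TCP pose, the force, the opening and the grip force at its end, in the units of the state.
- r.state(): the state, without advancing time (a new reading comes with each control period).
- r.camera(name): name is "scene" or "top" or "wrist"; returns the picture (400x640x3 uint8, red, green, blue); there is no depth.
- r.get_calibration(name): a dict with "camera_matrix" (3x3 intrinsics, pixels), "T" (4x4, takes a point from camera to world coordinates); the wrist camera has in their place "T_tool_cam" (4x4, takes a point from camera to tool coordinates, whose origin is the TCP and whose axes are the flange's). Camera axes: x right, y down, z forward; pixel columns grow to the right and rows downward; lengths in m; the calibration is good to about 2 mm. A picture is of the moment at which its call begins: read the wrist's pose just before it. get_calibration takes no time and is no camera call.
- r.close_job(): hands the job in; it is judged then, once.
Trained networks look in the newest picture that a camera, given by its name, has taken for a name from the list of things; names that differ only in an ending like _2 or _b are one class to them, and where a whole thing is asked for, a point or a joint stands for the part that bears it (a point fixed in the world has none). Each returns a list of dicts, best first, with "p" (0 to 1); they miss things now and then, are a little off and sometimes report something else, mostly with a low value. They report only what shows in the picture. A call takes as long as a camera call. They do not tell look-alikes from the thing itself.
- r.look_for(camera, query): "bbox" ([left, top, right, bottom] in pixels, round what is visible of it).
- r.masks_of(camera, query): "pixels" (400x640 bool, what is visible of it) and "bbox" ([left, top, right, bottom] in pixels, round what is visible of it).
- r.spot_point(camera, query): "at" ([column, row] in pixels: a listed point, or the origin of a listed thing).
The state is a dict: "time_s": time; "q": joint angles; "dq": joint speeds; "effort": joint torques, N m; "tool_pos": TCP position; "tcp_rot": TCP orientation; "force": force on the tool from outside, world axes, zero at the start; "moment": the same for the moment, N m; "width": finger opening in m; "gripper_force": force on a finger pad.
Only numpy, scipy, OpenCV 4.12 (cv2) and the standard library are available. Lean on these libraries where they do the work, as an engineer would, in place of code of your own. Each camera call takes 0.05 s, during which the arm holds its last target. There are 200 camera calls.

## Working session

There is one attempt and no reset: what is moved stays moved. The work goes in short steps, Python scripts to look and compute and a shell command to move; the robot and the scene stay as the last step left them, time stands still between calls to the robot, and variables do not carry over. Pictures are saved under pics/ and viewed, at most 14 in all, crops included, and the job is handed in when it is done.

```bash
mkdir -p pics; cat > h.py <<'E'
import numpy as np, cv2, json
from scipy.spatial.transform import Rotation as R
from workcell import r
def cal(cam, st=None):
    c=r.get_calibration(cam); K=np.array(c["camera_matrix"])
    if cam=="wrist":
        st=st or r.state(); T=np.eye(4); T[:3,:3]=R.from_rotvec(st["tcp_rot"]).as_matrix(); T[:3,3]=st["tool_pos"]
        return K,T@np.array(c["T_tool_cam"])
    return K,np.array(c["T"])
def ray(cam,px,st=None):
    K,T=cal(cam,st); d=T[:3,:3]@np.linalg.solve(K,[px[0],px[1],1]); return T[:3,3],d/np.linalg.norm(d)
def onz(cam,px,z,st=None):
    o,d=ray(cam,px,st); return o+d*(z-o[2])/d[2]
def tri(rays):
    A=sum(np.eye(3)-np.outer(d,d) for o,d in rays); b=sum((np.eye(3)-np.outer(d,d))@o for o,d in rays)
    p=np.linalg.solve(A,b); return p,max(np.linalg.norm(np.cross(p-o,d)) for o,d in rays)
def proj(cam,P,st=None):
    K,T=cal(cam,st); p=np.linalg.inv(T)@np.append(P,1); u=K@p[:3]; return u[:2]/u[2]
def save(cam,name):
    im=r.camera(cam); cv2.imwrite(f"pics/{name}.png",cv2.cvtColor(im,cv2.COLOR_RGB2BGR)); return im
def rel(P,yaw=None,st=None):
    """shares for a tool-frame shift to world P"""
    st=st or r.state(); M=R.from_rotvec(st["tcp_rot"]).as_matrix()
    return np.round(M.T@(np.array(P)-st["tool_pos"])/0.8,4)
E
python3 - <<'E'
from h import *
np.set_printoptions(precision=4,suppress=True)
s=r.state();print(s)
for c in("scene","top"):
    save(c,c+"0"); print(c,cal(c))
    for q in "red_can yellow_can blue_can turn_bar window wheel_crest red_cradle yellow_cradle blue_cradle blank_block finisher".split():
        print(c,q,[(np.round(d["at"],1).tolist(),round(d["p"],2)) for d in r.spot_point(c,q)][:4])
print(r.get_calibration("wrist"))
E
```

```text
{'time_s': 0.0, 'q': array([-1.107 ,  0.0875,  0.1751,  1.6598, -0.    ,  1.5708]), 'dq': array([ 0.0013, -0.0022, -0.0009, -0.001 , -0.0004, -0.0018]), 'effort': array([  0.0019, -52.0392,  46.4804,   0.0164,   0.    ,   0.    ]), 'tool_pos': array([ 0.2459, -0.4917,  0.2083]), 'tcp_rot': array([-3.0562, -0.7218,  0.0005]), 'force': array([0.2611, 0.0337, 0.122 ]), 'moment': array([-0.0202,  0.0146, -0.0224]), 'gripper_force': 0.0, 'width': 0.08536840020670107}
scene (array([[442.1596,   0.    , 320.0428],
       [  0.    , 442.1596, 203.1008],
       [  0.    ,   0.    ,   1.    ]]), array([[-0.5278,  0.4594, -0.7144,  1.6467],
       [ 0.8494,  0.2808, -0.4469,  0.7199],
       [-0.0047, -0.8427, -0.5384,  0.99  ],
       [ 0.    ,  0.    ,  0.    ,  1.    ]]))
scene red_can [([275.1, 193.0], 0.58), ([252.7, 202.7], 0.55), ([239.1, 195.8], 0.52), ([376.3, 222.8], 0.43)]
scene yellow_can [([300.7, 199.5], 0.77), ([284.9, 208.8], 0.6)]
scene blue_can [([260.4, 233.7], 0.68)]
scene turn_bar [([376.1, 220.5], 0.73)]
scene window [([390.3, 244.6], 0.64)]
scene wheel_crest [([338.1, 216
[... 762 characters left out ...]
([384.5, 170.1], 0.67)]
top turn_bar [([230.3, 178.0], 0.59), ([386.4, 168.5], 0.51)]
top window [([227.1, 215.4], 0.9), ([450.1, 145.5], 0.7)]
top wheel_crest [([300.6, 213.0], 0.61)]
top red_cradle []
top yellow_cradle [([216.2, 211.5], 0.79), ([225.6, 214.8], 0.25)]
top blue_cradle [([265.1, 205.5], 0.83)]
top blank_block []
top finisher [([225.6, 217.5], 0.75)]
{'camera_matrix': array([[290.0733,   0.    , 323.6664],
       [  0.    , 290.0733, 195.7624],
       [  0.    ,   0.    ,   1.    ]]), 'T_tool_cam': array([[ 0.0002, -0.9577, -0.2877,  0.0742],
       [ 1.    ,  0.0005, -0.0009,  0.    ],
       [ 0.001 , -0.2877,  0.9577, -0.166 ],
       [ 0.    ,  0.    ,  0.    ,  1.    ]])}
```

View pics/scene0.png

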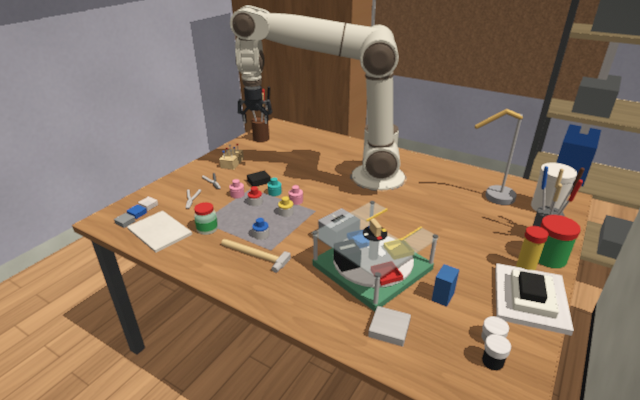

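View pics/top0.png

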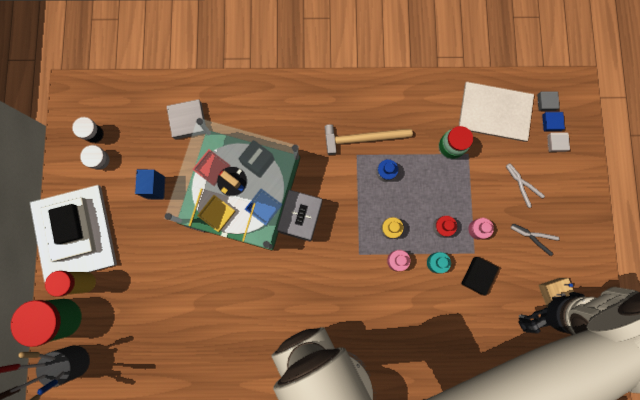

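The top view shows the blue can at (388,170), yellow (393,228) and red (446,226). The look-alikes are pink at (483,228) and (400,261) and turquoise at (440,262). The finisher is at (232,182) with its opening towards the bottom of the picture, between yellow (215,212) and blue (263,207). An enlarged crop will confirm the candidates and the finisher.

```bash
python3 - <<'E'
from h import *
a=cv2.imread("pics/top0.png");b=cv2.imread("pics/scene0.png")
f=lambda im,x0,y0,x1,y1,w,h:cv2.resize(im[y0:y1,x0:x1],(w,h),interpolation=cv2.INTER_CUBIC)
L=f(a,160,110,330,260,510,450)
cans=f(a,360,150,500,285,290,280)
sc=f(b,300,190,450,310,290,232)
out=np.zeros((512,800,3),np.uint8);out[:450,:510]=L;out[:280,510:]=cans;out[280:512,510:]=sc
cv2.imwrite("pics/m1.png",out)
np.set_printoptions(precision=4,suppress=True)
for n,t,s in [("red",(446,226),(254.5,189)),("yel",(393,228),(285,199)),("blue",(388,170),(260.5,224))]:
    print(n,onz("top",t,0.07),tri([ray("top",t),ray("scene",s)]))
E
```

```text
red [ 0.4646 -0.3313  0.07  ] (array([ 0.4658, -0.3341,  0.0633]), np.float64(0.0010891170223968362))
yel [ 0.4607 -0.1819  0.07  ] (array([ 0.4618, -0.1839,  0.0619]), np.float64(0.0007090853870021261))
blue [ 0.6268 -0.1735  0.07  ] (array([ 0.6313, -0.1764,  0.0463]), np.float64(0.0010566213508090242))
```

View pics/m1.png

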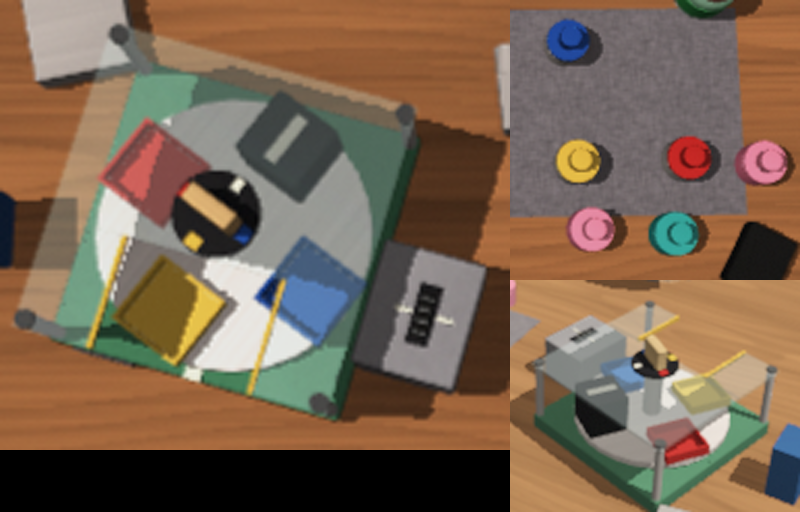

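The crop confirms the three cans meant: red (446,226), saturated red; yellow (393,228); blue (388,170). The pink and turquoise ones are look-alikes. Next I fit the finisher pose and the carousel angle.

```bash
cat >> h.py <<'E'
def fpt(F,p):
    c,s=np.cos(F[2]),np.sin(F[2]); return np.array([F[0]+c*p[0]-s*p[1],F[1]+s*p[0]+c*p[1],p[2]])
E
python3 - <<'E'
from h import *
from scipy.optimize import least_squares
np.set_printoptions(precision=4,suppress=True)
T=lambda x,y:(160+(x)/3,110+y/3)
S=lambda x,y:(300+(x-510)/1.933,190+(y-280)/1.933)
hood=[(1,1),(1,-1),(-1,-1),(-1,1)]
th=[T(119,34),T(404,115),T(322,403),T(25,318)]
sh=[S(650,451),S(540,367),S(650,305),S(771,370)]
def res(v):
    F=v[:3];e=[]
    for h,t,s in zip(hood,th,sh):
        P=fpt(F,(h[0]*v[3],h[1]*v[3],v[4])); e+=list(proj("top",P)-t)+list(proj("scene",P)-s)
    P=fpt(F,(-.030,-.200,.092)); e+=list(proj("top",P)-T(426,312))
    return e
o=least_squares(res,[.6,.2,-.27,.14,.138]);print(o.x,np.reshape(np.round(o.fun,1),(-1,2)).tolist())
F=o.x[:3];print("window",fpt(F,(-.095,0,.046)),"crest",fpt(F,(-.03,-.2,.092)))
# carousel: bar/dots in top view
c=[("red",0,T(155,172),.046),("yellow",90,T(170,310),.046),("blue",180,T(315,290),.046),("blank",270,T(290,146),.116)]
for n,a,t,z in c:
    P=onz("top",t,z)-fpt(F,(0,0,z)); print(n,np.linalg.norm(P),np.degrees(np.arctan2(P[1],P[0])-F[2])-a)
print("axis top px",proj("top",fpt(F,(0,0,.186))),T(210,208))
E
```

```text
[ 0.5859  0.2582 -0.2934  0.1368  0.1311] [[0.8, -0.2], [3.3, -1.6], [1.0, -0.1], [-2.1, -0.9], [-1.0, 0.1], [-1.2, 0.9], [0.0, -0.1], [-1.0, 1.7], [-1.1, 0.4]]
window [0.495  0.2857 0.046 ] crest [0.4993 0.0755 0.092 ]
red 0.0963656400804461 68.9701446681912
yellow 0.09575249241005376 68.73097027024008
blue 0.09765901022441444 -289.3642164745394
blank 0.09130603908144108 -296.25533433957264
axis top px [229.2241 177.6903] (230.0, 179.33333333333331)
```

```bash
G='[0.777,-0.648,-0.188,0,0,-1]'; python3 -m inch '[[[0.777,-0.648,-0.188,0,0,-1],[0.777,-0.648,-0.188,0,0,-1],[0.777,-0.648,-0.188,0,0,-1],[0.777,-0.648,-0.188,0,0,-1],[0.777,-0.648,-0.188,0,0,-1],[0.777,-0.648,-0.188,0,0,-1],[0.777,-0.648,-0.188,0,0,-1],[0.777,-0.648,-0.188,0,0,-1],[0.777,-0.648,-0.188,0,0,-1],[0.777,-0.648,-0.188,0,0,-1],[0.777,-0.648,-0.188,0,0,-1],[0.777,-0.648,-0.188,0,0,-1]]]' 1
cat >> h.py <<'E'
def yaw(st=None):
    st=st or r.state(); M=R.from_rotvec(st["tcp_rot"]).as_matrix(); return np.degrees(np.arctan2(M[1,1],M[0,1])), M[2,2]
def go(P,y):
    st=r.state(); a=yaw(st)[0]; d=(y-a+180)%360-180; print("rows",rel(P,st=st),"az",np.round(-d/90,4),"alt",np.round(-(d-np.sign(d)*180)/90,3),"dist",np.linalg.norm(P-st["tool_pos"]),"q6",st["q"][5])
E
python3 -c "
from h import *
go(np.array([.56,.25,.36]),142)"
```

```text
time_s: 2.2
tool_pos: [0.4431, -0.0393, 0.301]
tcp_rot: [1.736, 2.617, 0.001]
force: [0.3, -1.3, -0.4]
width: 0.0855
gripper_force: 0.0
rows [ 0.2764  0.2753 -0.0736] az -1.3236 alt 0.676 dist 0.3175728910814028 q6 1.0830501016966878
```

```bash
python3 -m inch '[[[0.276,0.275,-0.0736,0,0,-0.95],[0.276,0.275,-0.0736,0,0,-0.95],[0.276,0.275,-0.0736,0,0,-0.95],[0.276,0.275,-0.0736,0,0,-0.95],[0.276,0.275,-0.0736,0,0,-0.95],[0.276,0.275,-0.0736,0,0,-0.95],[0.276,0.275,-0.0736,0,0,-0.95],[0.276,0.275,-0.0736,0,0,-0.95],[0.276,0.275,-0.0736,0,0,-0.95],[0.276,0.275,-0.0736,0,0,-0.95],[0.276,0.275,-0.0736,0,0,-0.95],[0.276,0.275,-0.0736,0,0,-0.95]]]'
python3 - <<'E'
from h import *
s=r.state(); save("wrist","w1"); print(s["tool_pos"],yaw(s))
for q in ["turn_bar","window","wheel_crest"]: print(q,[(np.round(d["at"],1).tolist(),round(d["p"],2)) for d in r.spot_point("wrist",q)])
F=[.5859,.2582,-.2934]
for p in [(0,0,.186),(-.095,0,.046),(-.03,-.2,.092)]: print(proj("wrist",fpt(F,p),s))
E
```

```text
time_s: 3.2
tool_pos: [0.5617, 0.2472, 0.3588]
tcp_rot: [0.502, -3.101, 0.0]
force: [-0.6, 0.4, 0.3]
width: 0.0856
gripper_force: 0.0
[0.56168967 0.24719931 0.35882677] (np.float64(108.40388494972456), np.float64(-0.9999998767262405))
turn_bar [([327.5, 190.3], 0.75)]
window [([359.0, 122.4], 0.93)]
wheel_crest [([221.8, 78.9], 0.73)]
[325.58860008 193.36143252]
[359.23343953 122.29772424]
[220.00404538  77.6098161 ]
```

View pics/w1.png

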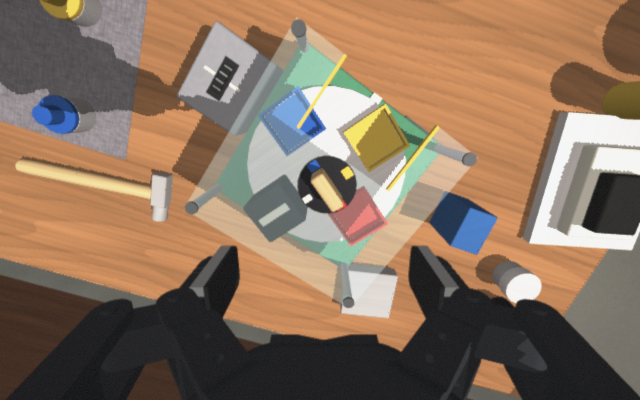

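The wrist view shows the bar at (327,190), window (359,122), wheel (222,79), cradles blue (293,120), yellow (375,137), red (357,216) and blank (274,208). This agrees with the fit, so I refine it using all views.

```bash
python3 - <<'E'
from h import *
from scipy.optimize import least_squares
np.set_printoptions(precision=4,suppress=True)
st=r.state()
T=lambda x,y:(160+(x)/3,110+y/3)
S=lambda x,y:(300+(x-510)/1.933,190+(y-280)/1.933)
hood=[(1,1),(1,-1),(-1,-1),(-1,1)]
th=[T(119,34),T(404,115),T(322,403),T(25,318)]
sh=[S(650,451),S(540,367),S(650,305),S(771,370)]
wh=[(347,300),(193,207),(299,27),(469,158)]
pts=[("wrist",(0,0,.186),(326.5,189)),("wrist",(-.095,0,.046),(359,122.4)),("wrist",(-.03,-.2,.092),(222.3,78.5)),("top",(-.03,-.2,.092),T(426,312)),("scene",(0,0,.186),(376.1,220.5)),("scene",(-.03,-.2,.092),(338.1,216.1))]
cr=[("wrist",0,.055,(357,216)),("wrist",90,.055,(375,137)),("wrist",180,.055,(293,120)),("wrist",270,.116,(274,208)),
("top",0,.055,T(155,172)),("top",90,.055,T(170,310)),("top",180,.055,T(312,291)),("top",270,.116,T(290,146))]
def res(v):
    F=v[:3];e=[]
    for h,t,s,w in zip(hood,th,sh,wh):
        P=fpt(F,(h[0]*v[3],h[1]*v[3],.14)); e+=list(proj("top",P)-t)+list(proj("scene",P)-s)+list(proj("wrist",P,st)-w)
    for c,p,u in pts: e+=list(proj(c,fpt(F,p),st)-u)
    for c,a,z,u in cr:
        q=v[4]+np.radians(a); e+=list(proj(c,fpt(F,(.095*np.cos(q),.095*np.sin(q),z)),st)-u)
    return e
o=least_squares(res,[.586,.258,-.29,.138,1.2],loss="soft_l1");print(o.x,np.degrees(o.x[[2,4]]));print(np.reshape(np.round(res(o.x),1),(-1,2)).tolist())
F=o.x[:3]
go(np.append(F[:2],.22),np.degrees(F[2]+o.x[4])+90)
E
```

```text
[ 0.5837  0.2588 -0.296   0.1357  1.1917] [-16.9619  68.2795]
[[0.2, 0.0], [3.9, -4.7], [1.3, 0.3], [0.2, 0.3], [-1.1, -3.4], [-1.0, -0.7], [-2.0, 0.3], [-0.5, -1.1], [-0.7, 0.4], [-0.8, -0.1], [-0.8, -0.7], [-0.8, -0.2], [0.6, 2.9], [1.0, -1.5], [-1.8, -1.3], [-1.4, 1.4], [-1.3, 1.5], [-0.2, 0.2], [-0.6, -1.0], [0.8, 0.6], [-0.2, 0.4], [-0.4, 4.6], [-0.2, -0.0], [-1.0, -0.0], [-1.2, 0.6], [-1.3, -1.8]]
rows [-0.031   0.0058  0.1739] az -0.3727 alt 1.627 dist 0.14142623276724542 q6 0.10383430237232885
```

```bash
python3 -m inch '[[[-0.031,0.0058,0.15,0,0,-0.373],[-0.031,0.0058,0.15,0,0,-0.373],[-0.031,0.0058,0.15,0,0,-0.373],[-0.031,0.0058,0.15,0,0,-0.373],[-0.031,0.0058,0.15,0,0,-0.373],[-0.031,0.0058,0.15,0,0,-0.373],[-0.031,0.0058,0.251,0,0,-0.373],[-0.031,0.0058,0.251,0,0,-0.373],[-0.031,0.0058,0.251,0,0,-0.373],[-0.031,0.0058,0.251,0,0,-0.373],[-0.031,0.0058,0.251,0,0,-0.373]]]' 1 20
python3 -m inch '[[[0,0,0,0,0,0],[0,0,0,0,0,0],[0,0,0,0,0,0],[0,0,0,0,0,0],[0,0,0,0,0,0],[0,0,0,0,0,0],[0,0,0,0,0,0],[0,0,0,0,0,0],[0,0,0,0,0,0],[0,0,0,0,0,0]]]' 0 20
```

```text
time_s: 4.32
tool_pos: [0.5846, 0.2592, 0.1617]
tcp_rot: [-1.362, 2.827, -0.0]
force: [0.2, -1.1, 1.1]
width: 0.0854
gripper_force: 0.0
time_s: 5.15
tool_pos: [0.5841, 0.2587, 0.1589]
tcp_rot: [-1.366, 2.828, -0.001]
force: [2.5, -2.1, 5.4]
width: 0.017
gripper_force: 22.3
```

```bash
python3 - <<'E'
from h import *
s=r.state(); save("wrist","w2"); print(s["tool_pos"],yaw(s),s["width"],s["force"],s["moment"],s["gripper_force"])
F=[.5837,.2588,-.296]; print(F[:2]-s["tool_pos"][:2])
E
```

```text
[0.58413264 0.25874836 0.15894062] (np.float64(141.57535773183972), np.float64(-0.9999990767454995)) 0.017010789280240895 [ 2.46755304 -2.13765266  5.39891713] [-0.44336932 -0.76226449  0.12512489] 22.305324375629425
[-4.32640151e-04  5.16358969e-05]
```

View pics/w2.png

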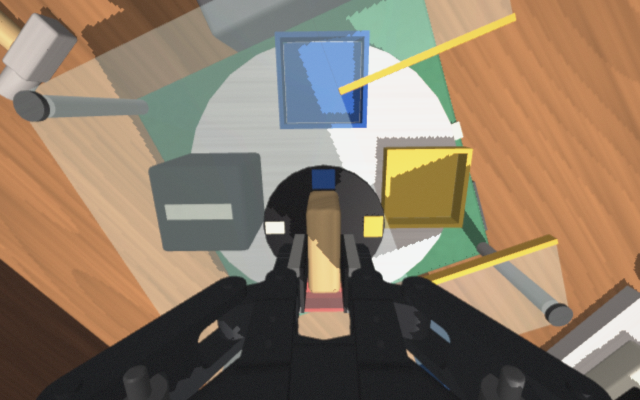

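The bar is gripped at its centre (width 17 mm, side forces about 3 N), so the carousel stands at about 68.5°. I turn it to 0, the blue cradle.

```bash
python3 -m inch '[[[0,0,0,0,0,0.07],[0,0,0,0,0,0.14],[0,0,0,0,0,0.21],[0,0,0,0,0,0.28],[0,0,0,0,0,0.35],[0,0,0,0,0,0.42],[0,0,0,0,0,0.49],[0,0,0,0,0,0.56],[0,0,0,0,0,0.63],[0,0,0,0,0,0.7],[0,0,0,0,0,0.762],[0,0,0,0,0,0.762]]]' 0 50
python3 -m inch '[[[0,0,0,0,0,0],[0,0,0,0,0,0]]]'
python3 - <<'E'
from h import *
print(yaw())
s=r.state(); save("wrist","w3")
print(s["moment"])
E
```

```text
time_s: 6.2
tool_pos: [0.584, 0.2591, 0.159]
tcp_rot: [0.474, 3.104, 0.001]
force: [3.1, -1.2, 5.5]
width: 0.0161
gripper_force: 49.3
time_s: 6.37
tool_pos: [0.584, 0.259, 0.1591]
tcp_rot: [0.465, 3.106, 0.001]
force: [2.6, -1.3, 7.0]
width: 0.0159
gripper_force: 49.3
(np.float64(72.98694371052144), np.float64(-0.9999989802091478))
[-0.3554034  -0.64251304 -0.14862347]
```

View pics/w3.png

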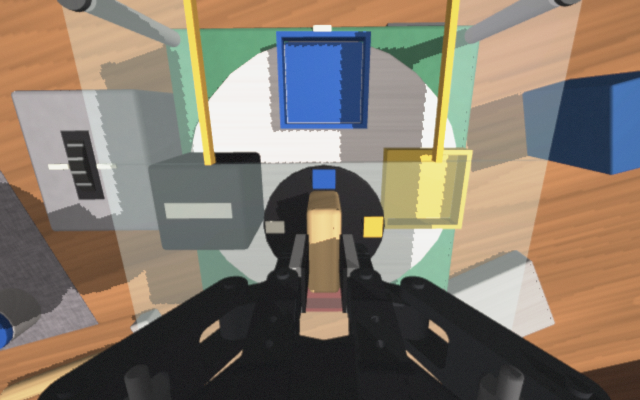

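Blue now faces the opening squarely (cradle at 323,80, opening mark at 322,28). I release and lift, then go over the blue can.

```bash
python3 -m inch '[[[0,0,0,0,0,0],[0,0,0,0,0,0],[0,0,0,0,0,0],[0,0,0,0,0,0],[0,0,0,0,0,0],[0,0,-0.05,0,0,0],[0,0,-0.1,0,0,0],[0,0,-0.15,0,0,0],[0,0,-0.15,0,0,0]]]' 0.65 30
python3 - <<'E'
from h import *
s=r.state()
F=[.5837,.2588,-.296]
print(proj("wrist",fpt(F,(-.095,0,.046)),s), fpt(F,(-.095,0,.046)))
go(np.array([.60,-.165,.26]),73)
E
```

```text
time_s: 7.17
tool_pos: [0.5847, 0.2595, 0.2878]
tcp_rot: [0.463, 3.097, 0.01]
force: [-0.0, -0.8, 0.7]
width: 0.0556
gripper_force: 0.0
[320.70523778  88.53678322] [0.49283146 0.28651117 0.046     ]
rows [-0.173  -0.5021  0.0323] az 0.0002 alt -2.0 dist 0.4256408456637683 q6 0.7140475486384058
```

```bash
python3 -m inch '[[[-0.173,-0.502,0.0323,0,0,0],[-0.173,-0.502,0.0323,0,0,0],[-0.173,-0.502,0.0323,0,0,0],[-0.173,-0.502,0.0323,0,0,0],[-0.173,-0.502,0.0323,0,0,0],[-0.173,-0.502,0.0323,0,0,0],[-0.173,-0.502,0.0323,0,0,0],[-0.173,-0.502,0.0323,0,0,0],[-0.173,-0.502,0.0323,0,0,0],[-0.173,-0.502,0.0323,0,0,0],[-0.173,-0.502,0.0323,0,0,0],[-0.173,-0.502,0.0323,0,0,0]]]'
cat >> h.py <<'E'
HSV={"red":[(0,4),(176,180)],"yellow":[(18,34)],"blue":[(105,130)]}
def can(col,near,rad=.1,S=140,V=60):
    """knob+lid via colour mask in wrist view: blobs near expected point; knob-top rim by Hough"""
    s=r.state(); im=r.camera("wrist"); h=cv2.cvtColor(im,cv2.COLOR_RGB2HSV)
    m=np.zeros(h.shape[:2],np.uint8)
    for a,b in HSV[col]: m|=((h[...,0]>=a)&(h[...,0]<=b)&(h[...,1]>S)&(h[...,2]>V)).astype(np.uint8)
    n,l,stt,c=cv2.connectedComponentsWithStats(m)
    for i in np.argsort(-stt[1:,4])[:3]+1:
        print(col,"blob",c[i].round(1),stt[i].tolist(),"at z.057",onz("wrist",c[i],.057,s).round(4))
    for d in r.spot_point("wrist",col+"_can"): print("net",np.round(d["at"],1),round(d["p"],2),onz("wrist",d["at"],0,s).round(4))
    return im,s
E
python3 - <<'E'
from h import *
im,s=can("blue",None); print(s["tool_pos"],yaw(s))
cv2.imwrite("pics/b1.png",cv2.cvtColor(im,cv2.COLOR_RGB2BGR))
E
```

```text
time_s: 8.17
tool_pos: [0.5982, -0.1686, 0.2515]
tcp_rot: [-0.47, -3.105, 0.0]
force: [-0.2, 0.7, -0.3]
width: 0.0558
gripper_force: 0.0
blue blob [325.5 194.4] [304, 174, 44, 42, 1431] at z.057 [ 0.6312 -0.1754  0.057 ]
blue blob [ 64.4 350.6] [43, 334, 45, 37, 903] at z.057 [ 0.7521 -0.6343  0.057 ]
net [322.  182.4] 0.69 [ 0.6282 -0.1795  0.    ]
[ 0.59821054 -0.16861287  0.25154628] (np.float64(72.77688320880193), np.float64(-0.9999990720800289))
```

View pics/b1.png

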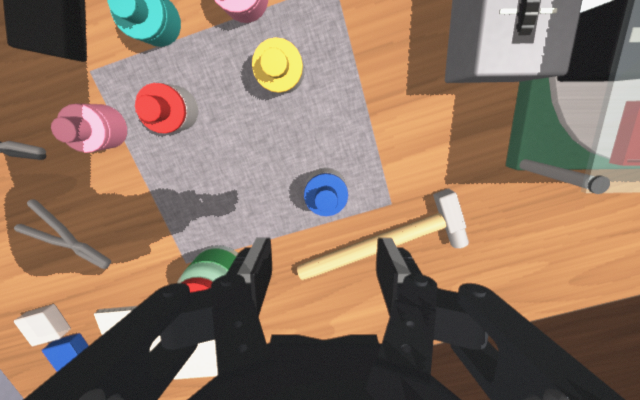

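The blue knob top is at (325,202), yellow at (273,66) and red at (152,108). I triangulate them with the top view.

```bash
python3 - <<'E'
from h import *
s=r.state()
for n,w,t in [("blue",(325,202),(389.5,168.3)),("yellow",(273,66),(393.8,226.2)),("red",(152,108),(447.8,225.3))]:
    p,e=tri([ray("wrist",w,s),ray("top",t)]); print(n,p.round(4),round(e,4),onz("wrist",w,.07,s).round(4),onz("top",t,.07).round(4))
go(np.array([.631,-.1765,.048]),73)
E
```

```text
blue [ 0.6204 -0.1695  0.124 ] 0.0006 [ 0.6377 -0.1747  0.07  ] [ 0.6318 -0.178   0.07  ]
yellow [ 0.4672 -0.186   0.0558] 0.0008 [ 0.4698 -0.1836  0.07  ] [ 0.4657 -0.1843  0.07  ]
red [ 0.468  -0.3414  0.0521] 0.0002 [ 0.4709 -0.3316  0.07  ] [ 0.4665 -0.3365  0.07  ]
rows [-0.0429 -0.0013  0.2554] az -0.0005 alt 2.0 dist 0.20722306734181364 q6 0.02739638849720041
```

```bash
python3 -m inch '[[[-0.047,-0.001,0.14,0,0,0],[-0.047,-0.001,0.14,0,0,0],[-0.047,-0.001,0.14,0,0,0],[-0.047,-0.001,0.14,0,0,0],[-0.047,-0.001,0.14,0,0,0],[-0.047,-0.001,0.14,0,0,0]]]'
python3 - <<'E'
from h import *
im,s=can("blue",None); print(s["tool_pos"],yaw(s))
cv2.imwrite("pics/b2.png",cv2.cvtColor(im[100:330,200:460],cv2.COLOR_RGB2BGR).repeat(2,0).repeat(2,1))
E
```

```text
time_s: 8.77
tool_pos: [0.6347, -0.1763, 0.1432]
tcp_rot: [0.462, 3.105, -0.0]
force: [-0.3, 0.8, 1.3]
width: 0.0555
gripper_force: 0.0
blue blob [322.6 188.7] [292, 159, 62, 60, 2908] at z.057 [ 0.6313 -0.1754  0.057 ]
blue blob [  9.2 387.5] [0, 369, 26, 31, 523] at z.057 [ 0.7515 -0.5836  0.057 ]
net [324.7 178.4] 0.58 [ 0.6359 -0.1746  0.    ]
[ 0.63465899 -0.17628673  0.14323546] (np.float64(73.0848851658825), np.float64(-0.9999979326206044))
```

View pics/b2.png

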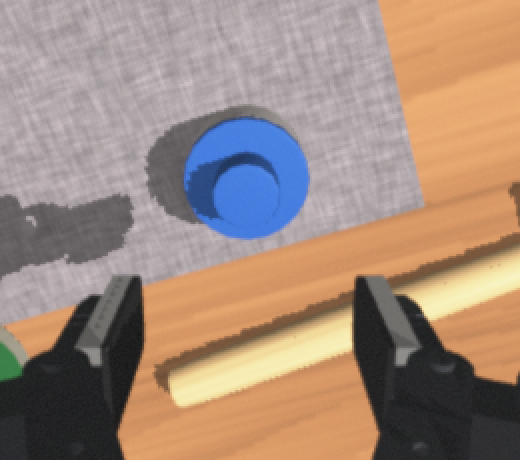

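```bash
python3 - <<'E'
from h import *
s=r.state(); s1=dict(tool_pos=np.array([.5982,-.1686,.2515]),tcp_rot=np.array([-.47,-3.105,0]))
print(onz("wrist",(323,197.5),.07,s),onz("wrist",(323.5,189),.045,s))
print(onz("wrist",(325,202),.07,s1),onz("wrist",(326,194.5),.045,s1))
print(tri([ray("wrist",(323,197.5),s),ray("wrist",(325,202),s1)]))
go(np.array([.6345,-.1755,.048]),73)
E
```

```text
[ 0.63647816 -0.17714854  0.07      ] [ 0.63601855 -0.17652821  0.045     ]
[ 0.63691695 -0.17789498  0.07      ] [ 0.63500535 -0.17575627  0.045     ]
(array([ 0.62968986, -0.17543285,  0.09296185]), np.float64(0.0003999962298914906))
rows [0.0019 0.0015 0.1202] az 0.0005 alt -1.999 dist 0.09619622136776235 q6 0.024104696580389037
```

```bash
python3 -m inch '[[[-0.002,0,0.04,0,0,0],[-0.002,0,0.08,0,0,0],[-0.002,0,0.1,0,0,0],[-0.002,0,0.118,0,0,0],[-0.002,0,0.118,0,0,0],[-0.002,0,0.118,0,0,0]]]'
python3 -m inch '[[[0,0,0,0,0,0],[0,0,0,0,0,0],[0,0,0,0,0,0],[0,0,0,0,0,0],[0,0,0,0,0,0],[0,0,0,0,0,0]]]' 0 40
python3 -m inch '[[[0,0,-0.04,0,0,0],[0,0,-0.09,0,0,0],[0,0,-0.14,0,0,0],[0,0,-0.19,0,0,0],[0,0,-0.24,0,0,0],[0,0,-0.29,0,0,0],[0,0,-0.29,0,0,0],[0,0,-0.29,0,0,0]]]'
python3 - <<'E'
from h import *
go(np.array([.4929,.2865,.28]),73)
E
```

```text
time_s: 9.37
tool_pos: [0.6362, -0.1778, 0.0479]
tcp_rot: [0.464, 3.106, -0.0]
force: [0.2, 0.4, 0.9]
width: 0.0555
gripper_force: 0.0
time_s: 9.87
tool_pos: [0.6367, -0.1781, 0.0478]
tcp_rot: [0.464, 3.105, -0.0]
force: [0.3, 0.2, 6.2]
width: -0.0001
gripper_force: 3.5
time_s: 10.53
tool_pos: [0.637, -0.1782, 0.2816]
tcp_rot: [0.463, 3.101, -0.001]
force: [-0.7, -0.7, -1.7]
width: -0.0
gripper_force: 0.0
rows [0.342  0.5028 0.    ] az 0.0001 alt -2.0 dist 0.4865045804358631 q6 0.023877560238175007
```

The grasp closed empty, so I look at where the can is.

```bash
python3 - <<'E'
from h import *
im,s=can("blue",None); a=im.copy()
t=r.camera("top"); out=np.zeros((400,800,3),np.uint8); out[:,:400]=im[:,120:520]; out[:,400:]=cv2.resize(t[130:290,340:500],(400,400))
cv2.imwrite("pics/b3.png",cv2.cvtColor(out,cv2.COLOR_RGB2BGR)); print(s["tool_pos"])
E
```

```text
blue blob [323.7 159.9] [303, 140, 42, 41, 1348] at z.057 [ 0.6328 -0.1758  0.057 ]
blue blob [ 75.2 319.6] [51, 301, 49, 37, 1157] at z.057 [ 0.7644 -0.6363  0.057 ]
net [324.6 154. ] 0.63 [ 0.6342 -0.1746  0.    ]
net [372.7 208.4] 0.24 [ 0.7425 -0.1254  0.    ]
[ 0.63700504 -0.17816961  0.28161272]
```

View pics/b3.png

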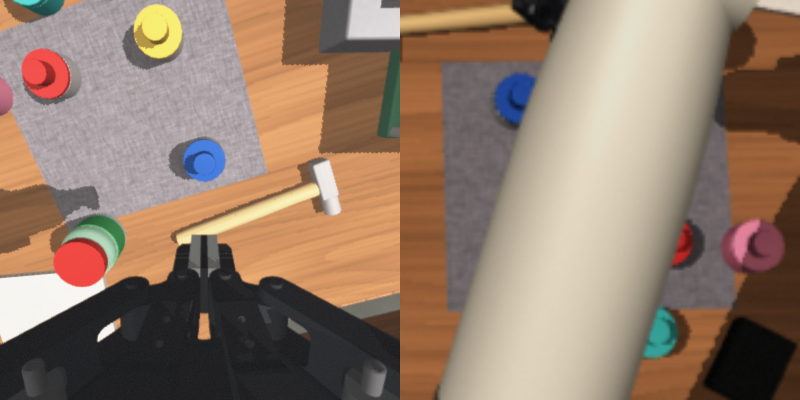

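```bash
python3 - <<'E'
from h import *
im=r.camera("scene"); h=cv2.cvtColor(im,cv2.COLOR_RGB2HSV)
a=np.linspace(0,2*np.pi,60)
def ring(c,x,y,R_,z,s=None):
    p=np.array([proj(c,(x+R_*np.cos(t),y+R_*np.sin(t),z),s) for t in a]); return p.min(0).round(1),p.max(0).round(1)
for col,x,y in [("blue",.635,-.177),("yellow",.466,-.185),("red",.468,-.335)]:
    u=proj("scene",(x,y,.05)).astype(int)
    m=np.zeros(h.shape[:2],np.uint8)
    for lo,hi in HSV[col]: m|=((h[...,0]>=lo)&(h[...,0]<=hi)&(h[...,1]>110)&(h[...,2]>50)).astype(np.uint8)
    w=np.zeros_like(m); w[u[1]-22:u[1]+22,u[0]-20:u[0]+20]=1; m&=w
    n,l,st,c=cv2.connectedComponentsWithStats(m)
    i=1+np.argmax(st[1:,4]); x0,y0,W,H,A=st[i]; print(col,"bbox",x0,y0,x0+W,y0+H,A,"expected knob top",ring("scene",x,y,.015,.07),"lid",ring("scene",x,y,.03,.045))
    for rr in range(y0,y0+H): 
        k=np.where(l[rr]==i)[0]; print(rr,k.min(),k.max()+1,end=" | ")
    print()
s=r.state()
print("wrist now knob",ring("wrist",.635,-.177,.015,.07,s),"lid",ring("wrist",.635,-.177,.03,.045,s))
E
```

```text
blue bbox 253 218 268 231 147 expected knob top (array([254.8, 216.8]), array([263.1, 221.5])) lid (array([251.3, 220. ]), array([267.7, 229.5]))
218 258 263 | 219 257 264 | 220 256 264 | 221 256 264 | 222 256 267 | 223 254 268 | 224 253 268 | 225 253 268 | 226 253 268 | 227 253 268 | 228 253 267 | 229 254 266 | 230 256 264 | 
yellow bbox 278 196 293 209 137 expected knob top (array([280.4, 195.7]), array([288. , 199.7])) lid (array([277., 199.]), array([292.1, 207.2]))
196 283 288 | 197 282 289 | 198 281 289 | 199 282 290 | 200 282 291 | 201 280 292 | 202 279 293 | 203 278 293 | 204 278 293 | 205 278 293 | 206 279 292 | 207 280 291 | 208 283 288 | 
red bbox 248 186 262 198 117 expected knob top (array([250.4, 186. ]), array([257.8, 189.7])) lid (array([247.3, 189.3]), array([262. , 196.9]))
186 252 257 | 187 251 257 | 188 251 258 | 189 251 258 | 190 251 258 | 191 250 260 | 192 249 261 | 193 248 262 | 194 248 262 | 195 248 261 | 196 248 260 | 197 249 259 | 
wrist now knob (array([311.9, 155.4]), array([334.9, 178.1])) lid (array([301.7, 141.5]), array([345.1, 184.5]))
```

Heights and position check out in all views, and the can did not move. I try again, looking just before closing.

```bash
python3 -m inch '[[[0.0034,0,0.05,0,0,0],[0.0034,0,0.1,0,0,0],[0.0034,0,0.1,0,0,0],[0.0034,0,0.15,0,0,0],[0.0034,0,0.2,0,0,0],[0.0034,0,0.24,0,0,0],[0.0034,0,0.27,0,0,0],[0.0034,0,0.29,0,0,0],[0.0034,0,0.29,0,0,0],[0.0034,0,0.29,0,0,0]]]' 0.65
python3 - <<'E'
from h import *
a=r.camera("wrist")
np.save("a.npy",a)
E
python3 -m inch '[[[0,0,0,0,0,0],[0,0,0,0,0,0],[0,0,0,0,0,0]]]' 0.35
python3 -m inch '[[[0,0,0,0,0,0],[0,0,0,0,0,0],[0,0,0,0,0,0]]]' 0.2 
python3 - <<'E'
from h import *
b=r.camera("wrist");a=np.load("a.npy")
f=lambda i:cv2.resize(i[100:350,220:430],(400,476))
cv2.imwrite("pics/b4.png",cv2.cvtColor(np.hstack([f(a),f(b)]),cv2.COLOR_RGB2BGR))
E
```

```text
time_s: 11.57
tool_pos: [0.6335, -0.1771, 0.0471]
tcp_rot: [-0.464, -3.107, -0.0]
force: [0.4, -0.4, 0.5]
width: 0.0555
gripper_force: 0.0
time_s: 11.87
tool_pos: [0.634, -0.1772, 0.0477]
tcp_rot: [0.464, 3.105, -0.0]
force: [-0.0, -0.4, -0.0]
width: 0.03
gripper_force: 0.0
time_s: 12.12
tool_pos: [0.6342, -0.1773, 0.048]
tcp_rot: [0.464, 3.104, -0.001]
force: [-0.2, 0.1, 5.7]
width: 0.0171
gripper_force: 3.1
```

View pics/b4.png

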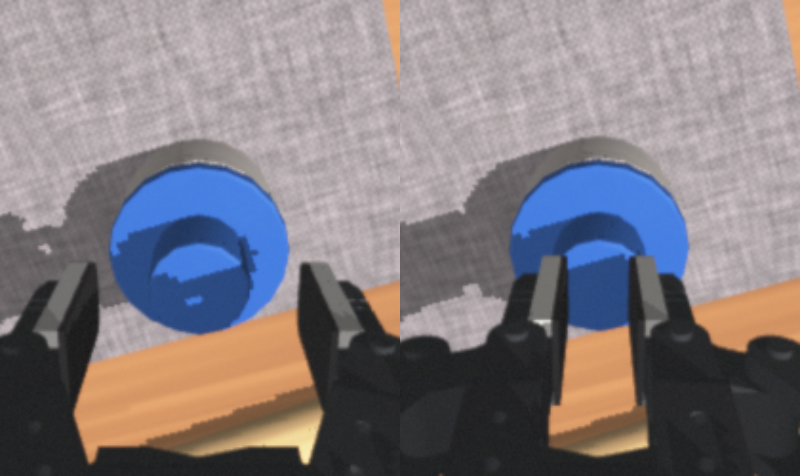

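The picture shows the fingertips passing over the knob's top (edges at crop (567,258) and (632,258)). The tips therefore sit about 20 mm higher than the stated TCP. I open, go down 18 mm more and close again.

```bash
python3 -m inch '[[[0,0,0,0,0,0],[0,0,0,0,0,0],[0,0,0,0,0,0],[0,0,0,0,0,0],[0,0,0.01,0,0,0],[0,0,0.02,0,0,0],[0,0,0.0225,0,0,0],[0,0,0.0225,0,0,0]]]' 0.65
python3 -m inch '[[[0,0,0,0,0,0],[0,0,0,0,0,0],[0,0,0,0,0,0],[0,0,0,0,0,0],[0,0,0,0,0,0],[0,0,0,0,0,0]]]' 0 40
```

```text
time_s: 12.83
tool_pos: [0.6324, -0.1768, 0.0264]
tcp_rot: [-0.464, -3.105, -0.0]
force: [-0.0, 0.4, -0.6]
width: 0.0556
gripper_force: 0.0
time_s: 13.33
tool_pos: [0.6335, -0.1769, 0.0285]
tcp_rot: [0.464, 3.107, 0.0]
force: [-0.8, 1.8, 1.2]
width: 0.0286
gripper_force: 39.9
```

```bash
python3 -m inch '[[[0,0,-0.05,0,0,0],[0,0,-0.1,0,0,0],[0,0,-0.15,0,0,0],[0,0,-0.2,0,0,0],[0,0,-0.25,0,0,0],[0,0,-0.29,0,0,0],[0,0,-0.29,0,0,0]]]'
python3 -m inch '[[[0.337,0.503,0,0,0,0],[0.337,0.503,0,0,0,0],[0.337,0.503,0,0,0,0],[0.337,0.503,0,0,0,0],[0.337,0.503,0,0,0,0],[0.337,0.503,0,0,0,0],[0.337,0.503,0,0,0,0],[0.337,0.503,0,0,0,0],[0.337,0.503,0,0,0,0],[0.337,0.503,0,0,0,0],[0.337,0.503,0,0,0,0],[0.337,0.503,0,0,0,0]]]'
python3 -m inch '[[[0,0,0,0,0,0],[0,0,0,0,0,0],[0,0,0,0,0,0]]]'
python3 - <<'E'
from h import *
im,s=can("blue",None); cv2.imwrite("pics/b5.png",cv2.cvtColor(im,cv2.COLOR_RGB2BGR)); print(s["force"])
a=np.linspace(0,2*np.pi,60); F=[.5837,.2588,-.296]
M=R.from_rotvec(s["tcp_rot"]).as_matrix()
c=s["tool_pos"]+M@[0,0,.0285+.0-.045-.0285+.03-.0]
p=np.array([proj("wrist",(s["tool_pos"][0]+.03*np.cos(t),s["tool_pos"][1]+.03*np.sin(t),s["tool_pos"][2]-.0285+.045),s) for t in a]); print("lid if centred on tcp",p.min(0),p.max(0))
go(fpt(F,(-.095,0,.28)),np.degrees(F[2])+90)
E
```

```text
time_s: 13.92
tool_pos: [0.6343, -0.1775, 0.2676]
tcp_rot: [0.463, 3.098, -0.002]
force: [0.3, -0.3, -2.8]
width: 0.0285
gripper_force: 41.2
time_s: 14.92
tool_pos: [0.4913, 0.2896, 0.2587]
tcp_rot: [-0.461, -3.106, 0.001]
force: [0.8, -1.2, -3.3]
width: 0.0284
gripper_force: 41.2
time_s: 15.17
tool_pos: [0.4929, 0.2862, 0.2592]
tcp_rot: [-0.463, -3.106, 0.002]
force: [-0.5, -0.7, -4.9]
width: 0.0288
gripper_force: 41.2
blue blob [323.5 242.1] [273, 196, 102, 100, 6282] at z.057 [0.5937 0.256  0.057 ]
blue blob [323.9 160.4] [294, 139, 61, 51, 2486] at z.057 [0.4843 0.2899 0.057 ]
blue blob [528.  200.5] [496, 170, 56, 63, 2360] at z.057 [0.615  0.5343 0.057 ]
net [323.6 219.1] 0.74 [0.5822 0.2596 0.    ]
net [323.5 165.4] 0.58 [0.5006 0.2843 0.    ]
[-0.50527198 -0.65861795 -4.93648176]
lid if centred on tcp [269.4195757  192.11178629] [375.49092091 288.86598941]
rows [ 0.001   0.0009 -0.0254] az -0.0011 alt 1.999 dist 0.0203393038002114 q6 0.822627243991897
```

View pics/b5.png

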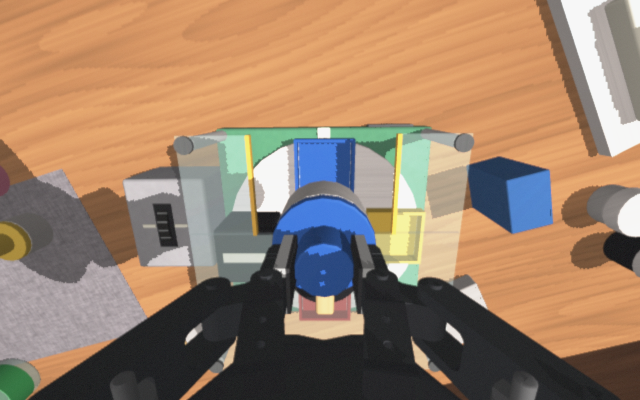

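The can is held with its lid centre at (324,243), over the cradle (324,160), and it stands about 1–2 mm far along the radius. I lower it with force checks.

```bash
python3 -m inch '[[[0.0025,0.001,0.04,0,0,0],[0.0025,0.001,0.08,0,0,0],[0.0025,0.001,0.12,0,0,0],[0.0025,0.001,0.16,0,0,0],[0.0025,0.001,0.19,0,0,0],[0.0025,0.001,0.205,0,0,0],[0.0025,0.001,0.205,0,0,0],[0.0025,0.001,0.205,0,0,0]]]'
python3 -m inch '[[[0,0,0.008,0,0,0],[0,0,0.015,0,0,0],[0,0,0.02,0,0,0],[0,0,0.02,0,0,0],[0,0,0.02,0,0,0]]]'
```

```text
time_s: 15.93
tool_pos: [0.4918, 0.2873, 0.0969]
tcp_rot: [0.466, 3.107, 0.0]
force: [-0.2, 0.3, -3.7]
width: 0.0282
gripper_force: 41.1
time_s: 16.35
tool_pos: [0.4914, 0.2879, 0.0802]
tcp_rot: [-0.464, -3.107, 0.0]
force: [0.1, -0.8, -3.4]
width: 0.0287
gripper_force: 41.3
```

```bash
python3 -m inch '[[[0,0,0.003,0,0,0],[0,0,0.005,0,0,0],[0,0,0.006,0,0,0],[0,0,0.006,0,0,0],[0,0,0.006,0,0,0]]]'
python3 - <<'E'
from h import *
im,s=can("blue",None); np.save("b.npy",im)
go(fpt([.5837,.2588,-.296],(-.095,0,.0745)),73)
E
```

```text
time_s: 16.77
tool_pos: [0.4914, 0.2879, 0.0754]
tcp_rot: [-0.464, -3.107, 0.0]
force: [-0.1, -0.0, -4.2]
width: 0.0282
gripper_force: 41.3
blue blob [322.7 222.6] [262, 168, 122, 128, 9800] at z.057 [0.493  0.2874 0.057 ]
net [324.  219.2] 0.79 [0.5123 0.2826 0.    ]
rows [-0.0022 -0.0012  0.0012] az 0.0001 alt -2.0 dist 0.002217973957347654 q6 0.826538809208528
```

```bash
python3 -m inch '[[[0,0,0.0025,0,0,0],[0,0,0.0025,0,0,0],[0,0,0.0025,0,0,0]]]'; python3 -m inch '[[[0,0,0.0025,0,0,0],[0,0,0.0025,0,0,0],[0,0,0.0025,0,0,0]]]'
```

```text
time_s: 17.12
tool_pos: [0.4923, 0.2882, 0.0746]
tcp_rot: [0.464, 3.105, 0.002]
force: [1.5, -0.8, 4.7]
width: 0.0286
gripper_force: 42.0
time_s: 17.37
tool_pos: [0.4929, 0.2885, 0.0744]
tcp_rot: [0.464, 3.103, 0.005]
force: [0.2, -2.3, 16.3]
width: 0.0285
gripper_force: 43.0
```

It seated at exactly the expected height. I release, lift and check.

```bash
python3 -m inch '[[[0,0,-0.003,0,0,0],[0,0,-0.003,0,0,0],[0,0,-0.003,0,0,0],[0,0,-0.003,0,0,0],[0,0,-0.04,0,0,0],[0,0,-0.09,0,0,0],[0,0,-0.14,0,0,0],[0,0,-0.19,0,0,0],[0,0,-0.23,0,0,0],[0,0,-0.23,0,0,0]]]' 0.65
python3 - <<'E'
from h import *
im,s=can("blue",None); F=[.5837,.2588,-.296]; a=np.linspace(0,2*np.pi,60)
w=fpt(F,(-.095,0,0)); 
p=np.array([proj("wrist",(w[0]+.03*np.cos(t),w[1]+.03*np.sin(t),.091),s) for t in a]); print("lid exp",p.min(0),p.max(0))
cv2.imwrite("pics/b6.png",cv2.cvtColor(cv2.resize(im[60:260,200:450],(500,400)),cv2.COLOR_RGB2BGR))
go(np.append(F[:2],.158),73.04)
E
```

```text
time_s: 18.2
tool_pos: [0.4925, 0.2886, 0.2623]
tcp_rot: [0.463, 3.1, 0.009]
force: [2.1, -0.2, 1.7]
width: 0.0555
gripper_force: 0.0
blue blob [321.9 168. ] [292, 138, 61, 59, 3015] at z.057 [0.4948 0.2879 0.057 ]
blue blob [521.8 198.9] [490, 169, 56, 62, 2318] at z.057 [0.6146 0.5334 0.057 ]
blue blob [321.6 244. ] [315, 239, 14, 11, 152] at z.057 [0.5988 0.2555 0.057 ]
net [327.2 165.5] 0.93 [0.5048 0.2933 0.    ]
lid exp [295.01891982 147.15050523] [345.63287442 196.71899408]
rows [-0.1203 -0.0019  0.123 ] az -0.0003 alt 2.0 dist 0.13769034418659343 q6 0.8265911609703167
```

View pics/b6.png

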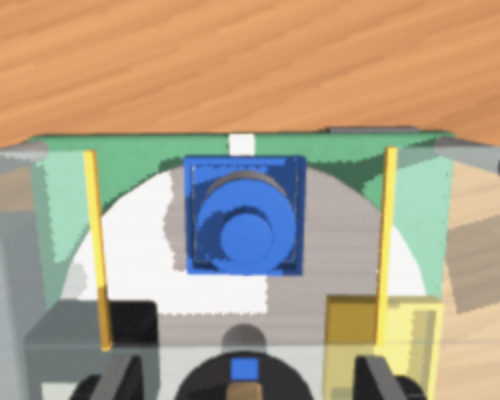

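Blue is upright and square in its cradle (knob at crop 246,238, cradle square round it). Now the bar again, lower this time.

```bash
python3 -m inch '[[[-0.05,-0.001,0,0,0,0],[-0.1,-0.0019,0,0,0,0],[-0.1203,-0.0019,0,0,0,0],[-0.1203,-0.0019,0,0,0,0],[-0.1203,-0.0019,0.04,0,0,0],[-0.1203,-0.0019,0.08,0,0,0],[-0.1203,-0.0019,0.12,0,0,0],[-0.1203,-0.0019,0.15,0,0,0],[-0.1203,-0.0019,0.15,0,0,0],[-0.1203,-0.0019,0.15,0,0,0]]]' 0.65
python3 -m inch '[[[0,0,0,0,0,0],[0,0,0,0,0,0],[0,0,0,0,0,0],[0,0,0,0,0,0],[0,0,0,0,0,0],[0,0,0,0,0,0]]]' 0 50
python3 -c "
from h import *
print(yaw(),r.state()['moment'])"
```

```text
time_s: 19.13
tool_pos: [0.5814, 0.258, 0.1337]
tcp_rot: [-0.463, -3.104, 0.003]
force: [0.3, 0.9, 1.0]
width: 0.0554
gripper_force: 0.0
time_s: 19.63
tool_pos: [0.5838, 0.2592, 0.1375]
tcp_rot: [0.463, 3.104, 0.004]
force: [0.3, 3.0, 5.9]
width: 0.0173
gripper_force: 51.2
(np.float64(73.02806099065661), np.float64(-0.999992591045195)) [ 0.50641959 -0.03409549  0.01200331]
```

```bash
python3 -m inch '[[[0,0,0,0,0,-0.05],[0,0,0,0,0,-0.11],[0,0,0,0,0,-0.17],[0,0,0,0,0,-0.23],[0,0,0,0,0,-0.29],[0,0,0,0,0,-0.35],[0,0,0,0,0,-0.41],[0,0,0,0,0,-0.47],[0,0,0,0,0,-0.53],[0,0,0,0,0,-0.59],[0,0,0,0,0,-0.65],[0,0,0,0,0,-0.71]]]'
python3 -m inch '[[[0,0,0,0,0,-0.07],[0,0,0,0,0,-0.14],[0,0,0,0,0,-0.2],[0,0,0,0,0,-0.25],[0,0,0,0,0,-0.28],[0,0,0,0,0,-0.29],[0,0,0,0,0,-0.29],[0,0,0,0,0,-0.29]]]'
python3 -c "
from h import *
print(yaw(),r.state()['moment'])"
```

```text
time_s: 20.63
tool_pos: [0.584, 0.2586, 0.1375]
tcp_rot: [-1.255, 2.876, -0.0]
force: [1.8, -0.7, 7.2]
width: 0.0172
gripper_force: 51.4
time_s: 21.3
tool_pos: [0.5842, 0.2584, 0.1375]
tcp_rot: [-1.867, 2.523, -0.002]
force: [3.1, -1.6, 7.2]
width: 0.0172
gripper_force: 51.3
(np.float64(162.9980426335057), np.float64(-0.9999927026432911)) [-0.04588808 -0.17200931  0.14588939]
```

```bash
python3 -m inch '[[[0,0,0,0,0,0],[0,0,0,0,0,0],[0,0,0,0,0,0],[0,0,0,0,0,0],[0,0,-0.05,0,0,0],[0,0,-0.1,0,0,0],[0,0,-0.15,0,0,0],[0,0,-0.15,0,0,0]]]' 0.65
python3 - <<'E'
from h import *
go(np.array([.466,-.184,.16]),73.04)
r.camera("wrist")
for q in ["yellow_cradle","blue_cradle"]: print(q,[(np.round(d["at"],1).tolist(),round(d["p"],2),onz("wrist",d["at"],.046).round(4)) for d in r.spot_point("wrist",q)])
print(fpt([.5837,.2588,-.296],(-.095,0,.046)))
E
```

```text
time_s: 21.97
tool_pos: [0.5842, 0.2589, 0.2645]
tcp_rot: [-1.862, 2.516, -0.004]
force: [-0.7, 1.4, 1.6]
width: 0.0558
gripper_force: 0.0
rows [ 0.5737 -0.0193  0.1265] az 0.9996 alt -1.0 dist 0.4702097004361724 q6 -0.8570494849405705
yellow_cradle [([394.0, 165.1], 0.87, array([0.4961, 0.285 , 0.046 ]))]
blue_cradle []
[0.49283146 0.28651117 0.046     ]
```

```bash
python3 -m inch '[[[0.5737,-0.0193,0,0,0,0.9996],[0.5737,-0.0193,0,0,0,0.9996],[0.5737,-0.0193,0,0,0,0.9996],[0.5737,-0.0193,0,0,0,0.9996],[0.5737,-0.0193,0,0,0,0.9996],[0.5737,-0.0193,0,0,0,0.9996],[0.5737,-0.0193,0,0,0,0.9996],[0.5737,-0.0193,0,0,0,0.9996],[0.5737,-0.0193,0.05,0,0,0.9996],[0.5737,-0.0193,0.09,0,0,0.9996],[0.5737,-0.0193,0.1265,0,0,0.9996],[0.5737,-0.0193,0.1265,0,0,0.9996]]]' 
cat >> h.py <<'E'
A=np.linspace(0,2*np.pi,72)
def fit(col,x,y,z0=0.):
    """fit can xy: bbox of colour blob = bbox of lid ring(s)+knob, from wrist view"""
    from scipy.optimize import least_squares
    s=r.state(); im=r.camera("wrist"); h=cv2.cvtColor(im,cv2.COLOR_RGB2HSV); m=np.zeros(h.shape[:2],np.uint8)
    for a,b in HSV[col]: m|=((h[...,0]>=a)&(h[...,0]<=b)&(h[...,1]>120)&(h[...,2]>50)).astype(np.uint8)
    n,l,st,c=cv2.connectedComponentsWithStats(m); u=proj("wrist",(x,y,z0+.05),s)
    i=1+min((k for k in range(n-1) if st[k+1,4]>300),key=lambda k:np.linalg.norm(c[k+1]-u)); b=st[i]; bb=np.array([b[0],b[1],b[0]+b[2],b[1]+b[3]])
    def f(v):
        p=np.array([proj("wrist",(v[0]+q*np.cos(t),v[1]+q*np.sin(t),z0+z),s) for q,z in((.03,.045),(.015,.07)) for t in A]); return np.r_[p.min(0),p.max(0)]-bb
    o=least_squares(f,[x,y]); print(col,"bbox",bb.tolist(),"fit",o.x.round(4),"res px",o.fun.round(1)); return o.x,im
E
python3 - <<'E'
from h import *
p,_=fit("yellow",.466,-.184); can("yellow",None); print(r.state()["tool_pos"]); go(np.append(p,.0285),73.04)
E
```

```text
time_s: 23.12
tool_pos: [0.4622, -0.1866, 0.1517]
tcp_rot: [-0.365, -3.119, -0.0]
force: [1.1, -0.1, 0.1]
width: 0.0557
gripper_force: 0.0
yellow bbox [295, 159, 356, 218] fit [ 0.4654 -0.1846] res px [-0.3 -0.1  0.3  0.2]
yellow blob [321.4 199.9] [298, 164, 55, 60, 1478] at z.057 [ 0.4647 -0.1913  0.057 ]
yellow blob [354.5 205.5] [354, 205, 2, 2, 2] at z.057 [ 0.4773 -0.163   0.057 ]
yellow blob [313. 178.] [313, 178, 1, 1, 1] at z.057 [ 0.443  -0.1936  0.057 ]
net [326.2 183. ] 0.91 [ 0.4639 -0.186   0.    ]
net [289.  102.4] 0.69 [ 0.3726 -0.2026  0.    ]
[ 0.46082129 -0.18551279  0.15000591]
rows [-0.0064  0.0022  0.1518] az 0.043 alt -1.957 dist 0.12159465317115324 q6 -0.15422259952112335
```

```bash
python3 -m inch '[[[0,0,0,0,0,0.043],[0,0,0,0,0,0.043],[0,0,0,0,0,0.043]]]' 
python3 - <<'E'
from h import *
p,_=fit("yellow",.466,-.184); go(np.append(p,.0285),73.04)
E
```

```text
time_s: 23.52
tool_pos: [0.4641, -0.1844, 0.1548]
tcp_rot: [0.453, 3.108, 0.0]
force: [-0.3, -0.5, -0.1]
width: 0.0556
gripper_force: 0.0
yellow bbox [293, 157, 353, 216] fit [ 0.4657 -0.1847] res px [-0.5  0.1  0.5 -0. ]
rows [-0.0018  0.0003  0.1579] az 0.0042 alt -1.996 dist 0.1263512870447924 q6 -0.0889884399561892
```

```bash
python3 -m inch '[[[-0.002,0,0.05,0,0,0],[-0.002,0,0.09,0,0,0],[-0.002,0,0.12,0,0,0],[-0.002,0,0.145,0,0,0],[-0.002,0,0.158,0,0,0],[-0.002,0,0.158,0,0,0],[-0.002,0,0.158,0,0,0]]]'
python3 -m inch '[[[0,0,0,0,0,0],[0,0,0,0,0,0],[0,0,0,0,0,0],[0,0,0,0,0,0],[0,0,0,0,0,0],[0,0,0,0,0,0]]]' 0 40
python3 -m inch '[[[0,0,-0.05,0,0,0],[0,0,-0.1,0,0,0],[0,0,-0.15,0,0,0],[0,0,-0.2,0,0,0],[0,0,-0.25,0,0,0],[0,0,-0.29,0,0,0],[0,0,-0.29,0,0,0]]]'
python3 - <<'E'
from h import *
go(fpt([.5837,.2588,-.296],(-.095,0,.26)),73.04)
E
```

```text
time_s: 24.15
tool_pos: [0.4655, -0.1853, 0.0285]
tcp_rot: [0.457, 3.108, -0.0]
force: [-0.1, 0.4, 0.1]
width: 0.0555
gripper_force: 0.0
time_s: 24.65
tool_pos: [0.4662, -0.1858, 0.0296]
tcp_rot: [0.458, 3.105, -0.0]
force: [-0.6, 1.2, 5.6]
width: 0.0285
gripper_force: 39.3
time_s: 25.23
tool_pos: [0.4665, -0.1861, 0.2672]
tcp_rot: [0.457, 3.098, -0.004]
force: [0.9, -0.6, -3.1]
width: 0.0284
gripper_force: 41.2
rows [0.1393 0.5751 0.0071] az 0.0018 alt -1.998 dist 0.4734324727037419 q6 -0.08644095098325162
```

```bash
python3 -m inch '[[[0.1393,0.5751,0,0,0,0],[0.1393,0.5751,0,0,0,0],[0.1393,0.5751,0,0,0,0],[0.1393,0.5751,0,0,0,0],[0.1393,0.5751,0,0,0,0],[0.1393,0.5751,0,0,0,0],[0.1393,0.5751,0,0,0,0],[0.1393,0.5751,0,0,0,0],[0.1393,0.5751,0,0,0,0],[0.1393,0.5751,0,0,0,0],[0.1393,0.5751,0,0,0,0],[0.1393,0.5751,0,0,0,0]]]'
python3 -m inch '[[[0,0,0,0,0,0],[0,0,0,0,0,0],[0,0,0,0,0,0]]]'
python3 - <<'E'
from h import *
go(fpt([.5837,.2588,-.296],(-.095,0,.0745)),73.04)
E
```

```text
time_s: 26.23
tool_pos: [0.4909, 0.2918, 0.2583]
tcp_rot: [-0.454, -3.107, -0.001]
force: [1.9, -0.2, -3.4]
width: 0.0285
gripper_force: 41.4
time_s: 26.48
tool_pos: [0.4914, 0.2864, 0.2595]
tcp_rot: [-0.459, -3.107, 0.001]
force: [-0.7, -0.2, -3.5]
width: 0.0284
gripper_force: 41.4
rows [-0.0017  0.0008  0.2313] az 0.0016 alt -1.998 dist 0.18505528866936188 q6 0.8213278400537346
```

```bash
python3 -m inch '[[[-0.002,0,0.04,0,0,0],[-0.002,0,0.08,0,0,0],[-0.002,0,0.12,0,0,0],[-0.002,0,0.16,0,0,0],[-0.002,0,0.19,0,0,0],[-0.002,0,0.205,0,0,0],[-0.002,0,0.22,0,0,0],[-0.002,0,0.225,0,0,0],[-0.002,0,0.225,0,0,0],[-0.002,0,0.225,0,0,0]]]'
python3 -m inch '[[[0,0,0.003,0,0,0],[0,0,0.005,0,0,0],[0,0,0.005,0,0,0],[0,0,0.005,0,0,0]]]'
python3 -m inch '[[[0,0,0.0025,0,0,0],[0,0,0.0025,0,0,0],[0,0,0.0025,0,0,0]]]'
```

```text
time_s: 27.32
tool_pos: [0.4937, 0.2868, 0.0812]
tcp_rot: [0.459, 3.106, 0.002]
force: [0.4, 0.2, -2.8]
width: 0.0282
gripper_force: 41.3
time_s: 27.65
tool_pos: [0.4931, 0.2867, 0.0761]
tcp_rot: [0.459, 3.108, 0.0]
force: [0.0, 0.2, -3.2]
width: 0.0283
gripper_force: 41.4
time_s: 27.9
tool_pos: [0.4933, 0.2872, 0.0756]
tcp_rot: [0.459, 3.107, 0.003]
force: [-3.8, 0.7, 7.4]
width: 0.0283
gripper_force: 42.5
```

```bash
python3 -m inch '[[[0,0,-0.001,0,0,0],[0,0,-0.001,0,0,0],[0,0,-0.001,0,0,0],[0,0,-0.001,0,0,0],[0,0,-0.04,0,0,0],[0,0,-0.09,0,0,0],[0,0,-0.14,0,0,0],[0,0,-0.19,0,0,0],[0,0,-0.23,0,0,0],[0,0,-0.23,0,0,0],[0,0,-0.23,0,0,0]]]' 0.65
python3 - <<'E'
from h import *
F=[.5837,.2588,-.296]; w=fpt(F,(-.095,0,0)); print(w)
HSV["yellow"]=[(18,30)]
fit("yellow",w[0],w[1],.046)
s=r.state(); print([(np.round(d["at"],1),onz("wrist",d["at"],.046).round(4),round(d["p"],2)) for d in r.spot_point("wrist","yellow_can")])
go(np.append(F[:2],.14),73.04-90)
E
```

```text
time_s: 28.82
tool_pos: [0.4938, 0.2871, 0.2598]
tcp_rot: [0.459, 3.105, 0.004]
force: [0.5, -0.4, -0.1]
width: 0.0554
gripper_force: 0.0
[0.49283146 0.28651117 0.        ]
yellow bbox [293, 137, 355, 198] fit [0.4887 0.2905] res px [ 5.4  4.9 -5.4 -5.7]
[(array([321.1, 163.7]), array([0.4889, 0.2852, 0.046 ]), 0.63)]
rows [-0.1187 -0.0004  0.1458] az 1.0017 alt -0.998 dist 0.15043366645967612 q6 0.8199150578446595
```

```bash
python3 -m inch '[[[-0.05,0,0,0,0,0.9999],[-0.1,0,0,0,0,0.9999],[-0.1187,0,0,0,0,0.9999],[-0.1187,0,0,0,0,0.9999],[-0.1187,0,0,0,0,0.9999],[-0.1187,0,0,0,0,0.9999],[-0.1187,0,0,0,0,0.9999],[-0.1187,0,0,0,0,0.9999],[-0.1187,0,0,0,0,0.9999],[-0.1187,0,0,0,0,0.9999],[-0.1187,0,0,0,0,0.9999],[-0.1187,0,0,0,0,0.9999]]]' 0.65
python3 -m inch '[[[0,0,0,0,0,0.06],[0,0,0,0,0,0.06],[0,0,0,0,0,0.06]]]'
python3 - <<'E'
from h import *
go(np.append([.5837,.2588],.1375),73.04-90)
E
```

```text
time_s: 29.92
tool_pos: [0.5835, 0.2589, 0.2557]
tcp_rot: [-2.46, -1.953, 0.005]
force: [-0.2, 0.0, 0.5]
width: 0.0553
gripper_force: 0.0
time_s: 30.17
tool_pos: [0.5836, 0.259, 0.2563]
tcp_rot: [-2.541, -1.847, 0.004]
force: [-0.0, -0.1, -0.3]
width: 0.0555
gripper_force: 0.0
rows [0.     0.0004 0.1485] az -0.0113 alt 1.989 dist 0.11880286374411683 q6 2.3021714185456155
```

```bash
python3 -m inch '[[[0,0,0.04,0,0,-0.011],[0,0,0.08,0,0,-0.011],[0,0,0.12,0,0,-0.011],[0,0,0.1485,0,0,-0.011],[0,0,0.1485,0,0,-0.011],[0,0,0.1485,0,0,-0.011]]]' 0.65
python3 -m inch '[[[0,0,0,0,0,0],[0,0,0,0,0,0],[0,0,0,0,0,0],[0,0,0,0,0,0],[0,0,0,0,0,0],[0,0,0,0,0,0]]]' 0 50
python3 -c "
from h import *
print(yaw(),r.state()['moment'])"
```

```text
time_s: 30.67
tool_pos: [0.583, 0.2588, 0.1379]
tcp_rot: [-2.525, -1.868, 0.005]
force: [0.0, 0.6, 0.4]
width: 0.0557
gripper_force: 0.0
time_s: 31.17
tool_pos: [0.5846, 0.2596, 0.141]
tcp_rot: [2.527, 1.865, 0.005]
force: [-1.0, 0.1, 6.5]
width: 0.017
gripper_force: 51.3
(np.float64(-17.146840715867373), np.float64(-0.9999956949623205)) [ 0.10408744  0.28723245 -0.1069441 ]
```

```bash
python3 -m inch '[[[0,0,0,0,0,-0.05],[0,0,0,0,0,-0.11],[0,0,0,0,0,-0.17],[0,0,0,0,0,-0.23],[0,0,0,0,0,-0.29],[0,0,0,0,0,-0.35],[0,0,0,0,0,-0.41],[0,0,0,0,0,-0.47],[0,0,0,0,0,-0.53],[0,0,0,0,0,-0.59],[0,0,0,0,0,-0.65],[0,0,0,0,0,-0.71]]]'
python3 -m inch '[[[0,0,0,0,0,-0.07],[0,0,0,0,0,-0.14],[0,0,0,0,0,-0.2],[0,0,0,0,0,-0.25],[0,0,0,0,0,-0.28],[0,0,0,0,0,-0.292],[0,0,0,0,0,-0.292],[0,0,0,0,0,-0.292]]]'
python3 -c "
from h import *
print(yaw(),r.state()['moment'])"
python3 -m inch '[[[0,0,0,0,0,0],[0,0,0,0,0,0],[0,0,0,0,0,0],[0,0,0,0,0,0],[0,0,-0.05,0,0,0],[0,0,-0.1,0,0,0],[0,0,-0.15,0,0,0],[0,0,-0.15,0,0,0]]]' 0.65
python3 - <<'E'
from h import *
go(np.array([.468,-.334,.16]),73.04)
r.camera("wrist")
for q in ["red_cradle"]: print(q,[(np.round(d["at"],1).tolist(),round(d["p"],2),onz("wrist",d["at"],.046).round(4)) for d in r.spot_point("wrist",q)])
E
```

```text
time_s: 32.17
tool_pos: [0.5839, 0.2594, 0.1411]
tcp_rot: [1.151, 2.922, 0.002]
force: [-5.3, -1.7, 7.9]
width: 0.0172
gripper_force: 51.5
time_s: 32.83
tool_pos: [0.5837, 0.2592, 0.1411]
tcp_rot: [0.463, 3.106, 0.001]
force: [-5.9, -2.9, 8.5]
width: 0.0169
gripper_force: 51.5
(np.float64(73.05580888014175), np.float64(-0.9999991782033043)) [-0.37223923  1.2329793   0.12679063]
time_s: 33.5
tool_pos: [0.5853, 0.2598, 0.2683]
tcp_rot: [0.462, 3.097, 0.01]
force: [0.7, 0.2, 0.8]
width: 0.0556
gripper_force: 0.0
rows [-0.0753 -0.7537  0.1302] az -0.0002 alt 2.0 dist 0.6148414583438471 q6 0.7140181110596749
red_cradle [([320.2, 89.3], 0.88, array([0.4934, 0.2846, 0.046 ])), ([150.4, 148.5], 0.16, array([0.4982, 0.0513, 0.046 ]))]
```

```bash
python3 -m inch '[[[-0.0753,-0.7537,0,0,0,0],[-0.0753,-0.7537,0,0,0,0],[-0.0753,-0.7537,0,0,0,0],[-0.0753,-0.7537,0,0,0,0],[-0.0753,-0.7537,0,0,0,0],[-0.0753,-0.7537,0,0,0,0],[-0.0753,-0.7537,0,0,0,0],[-0.0753,-0.7537,0,0,0,0],[-0.0753,-0.7537,0,0,0,0],[-0.0753,-0.7537,0,0,0,0],[-0.0753,-0.7537,0,0,0,0],[-0.0753,-0.7537,0,0,0,0]]]' 
python3 - <<'E'
from h import *
p,_=fit("red",.468,-.334);  go(np.append(p,.16),73.04)
E
```

```text
time_s: 34.6
tool_pos: [0.4849, -0.2329, 0.2575]
tcp_rot: [-0.463, -3.105, -0.001]
force: [0.0, 0.0, -0.3]
width: 0.0554
gripper_force: 0.0
red bbox [259, 147, 304, 191] fit [ 0.4731 -0.2866] res px [-0.1 -0.2  0.1  0.3]
rows [-0.0056 -0.0605  0.1211] az -0.0028 alt 1.997 dist 0.10840212169535593 q6 -0.1570517530732125
```

```bash
python3 -m inch '[[[0,0,0,0,0,0],[0,0,0,0,0,0],[0,0,0,0,0,0]]]' 
python3 - <<'E'
from h import *
p,im=fit("red",.468,-.334); s=r.state();  go(np.append(p,.16),73.04)
for d in r.look_for("wrist","red_can"):
    b=d["bbox"]; u=((b[0]+b[2])/2,(b[1]+b[3])/2); c=im[int(u[1])-6:int(u[1])+6,int(u[0])-6:int(u[0])+6].reshape(-1,3).mean(0) if 6<u[0]<634 and 6<u[1]<394 else 0
    print(np.round(b),round(d["p"],2),onz("wrist",u,.055,s).round(3),np.round(c))
cv2.imwrite("pics/r1.png",cv2.cvtColor(im,cv2.COLOR_RGB2BGR))
E
```

```text
time_s: 34.9
tool_pos: [0.4861, -0.2305, 0.2581]
tcp_rot: [-0.463, -3.106, -0.001]
force: [-0.2, -0.3, 0.3]
width: 0.0556
gripper_force: 0.0
red bbox [257, 146, 302, 191] fit [ 0.473  -0.2866] res px [-0.1  0.2  0.1 -0.3]
rows [-0.0047 -0.0724  0.1229] az 0.0006 alt -1.999 dist 0.11421771259489552 q6 -0.14698607325999527
[257. 147. 304. 189.] 0.82 [ 0.471 -0.283  0.055] [238.  78.  74.]
[207.  61. 260. 119.] 0.8 [ 0.365 -0.305  0.055] [ 84. 198. 191.]
[146. 171. 204. 217.] 0.72 [ 0.463 -0.428  0.055] [183. 124. 141.]
```

View pics/r1.png

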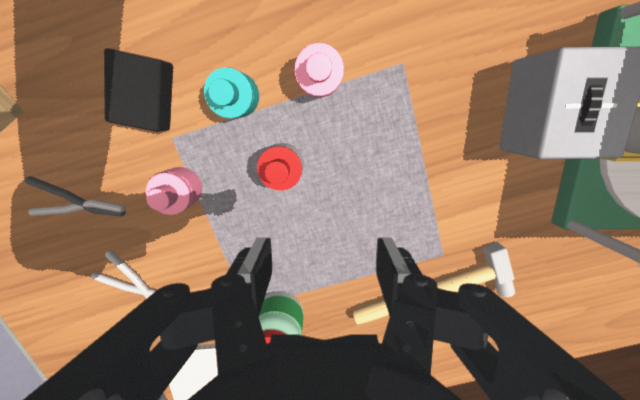

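The picture shows the red can at (279,168), knocked about 5 cm from its first place. The pink ones at (174,192) and (319,68) and the turquoise one at (231,93) are look-alikes. I take the red one.

```bash
python3 -m inch '[[[-0.0047,-0.04,0.04,0,0,0],[-0.0047,-0.0724,0.08,0,0,0],[-0.0047,-0.0724,0.123,0,0,0],[-0.0047,-0.0724,0.123,0,0,0],[-0.0047,-0.0724,0.123,0,0,0],[-0.0047,-0.0724,0.123,0,0,0]]]' 
python3 - <<'E'
from h import *
p,_=fit("red",.473,-.2866);  go(np.append(p,.0285),73.04)
E
```

```text
time_s: 35.5
tool_pos: [0.4739, -0.287, 0.1631]
tcp_rot: [0.461, 3.105, -0.001]
force: [0.5, 0.4, 1.0]
width: 0.0554
gripper_force: 0.0
red bbox [293, 153, 352, 210] fit [ 0.4727 -0.287 ] res px [-0.2 -0.3  0.2  0.4]
rows [ 2.800e-03 -1.000e-04  1.691e-01] az 0.0008 alt -1.999 dist 0.1352859214666302 q6 -0.2498115950966133
```

```bash
python3 -m inch '[[[0.002,0,0.05,0,0,0],[0.002,0,0.09,0,0,0],[0.002,0,0.13,0,0,0],[0.002,0,0.155,0,0,0],[0.002,0,0.167,0,0,0],[0.002,0,0.167,0,0,0],[0.002,0,0.167,0,0,0]]]'
python3 -m inch '[[[0,0,0,0,0,0],[0,0,0,0,0,0],[0,0,0,0,0,0],[0,0,0,0,0,0],[0,0,0,0,0,0],[0,0,0,0,0,0]]]' 0 40
python3 -m inch '[[[0,0,-0.05,0,0,0],[0,0,-0.1,0,0,0],[0,0,-0.15,0,0,0],[0,0,-0.2,0,0,0],[0,0,-0.25,0,0,0],[0,0,-0.29,0,0,0],[0,0,-0.29,0,0,0]]]'
python3 - <<'E'
from h import *
go(fpt([.5837,.2588,-.296],(-.095,0,.26)),73.04)
E
```

```text
time_s: 36.13
tool_pos: [0.4726, -0.2875, 0.0292]
tcp_rot: [0.462, 3.105, -0.002]
force: [-0.1, 0.1, 0.4]
width: 0.0553
gripper_force: 0.0
time_s: 36.63
tool_pos: [0.4725, -0.288, 0.0292]
tcp_rot: [0.464, 3.104, -0.002]
force: [-1.0, -1.2, 7.1]
width: 0.0286
gripper_force: 39.0
time_s: 37.22
tool_pos: [0.4725, -0.2879, 0.2666]
tcp_rot: [0.463, 3.098, -0.006]
force: [0.3, -0.9, -3.2]
width: 0.0285
gripper_force: 41.8
rows [0.1855 0.6942 0.0048] az -0.0003 alt 2.0 dist 0.574846391450726 q6 -0.2508908448074609
```

```bash
python3 -m inch '[[[0.1855,0.6942,0,0,0,0],[0.1855,0.6942,0,0,0,0],[0.1855,0.6942,0,0,0,0],[0.1855,0.6942,0,0,0,0],[0.1855,0.6942,0,0,0,0],[0.1855,0.6942,0,0,0,0],[0.1855,0.6942,0,0,0,0],[0.1855,0.6942,0,0,0,0],[0.1855,0.6942,0,0,0,0],[0.1855,0.6942,0,0,0,0],[0.1855,0.6942,0,0,0,0],[0.1855,0.6942,0,0,0,0]]]'
python3 -m inch '[[[0,0,0,0,0,0],[0,0,0,0,0,0],[0,0,0,0,0,0]]]'
python3 - <<'E'
from h import *
go(fpt([.5837,.2588,-.296],(-.095,0,.26)),73.04)
E
```

```text
time_s: 38.22
tool_pos: [0.4883, 0.2145, 0.2586]
tcp_rot: [-0.464, -3.107, 0.0]
force: [1.4, -1.0, -4.5]
width: 0.0286
gripper_force: 41.8
time_s: 38.47
tool_pos: [0.4887, 0.2125, 0.2584]
tcp_rot: [-0.462, -3.106, 0.002]
force: [0.4, -0.2, -4.6]
width: 0.0286
gripper_force: 41.8
rows [ 0.0219  0.09   -0.0021] az 0.0004 alt -2.0 dist 0.07414343783337661 q6 0.7057987356627263
```

```bash
python3 -m inch '[[[0.01,0.045,0,0,0,0],[0.0219,0.09,0,0,0,0],[0.0219,0.09,0,0,0,0],[0.0219,0.09,0,0,0,0],[0.0219,0.09,0,0,0,0],[0.0219,0.09,0,0,0,0]]]'
python3 - <<'E'
from h import *
go(fpt([.5837,.2588,-.296],(-.095,0,.0752)),73.04)
E
```

```text
time_s: 38.97
tool_pos: [0.4935, 0.285, 0.2592]
tcp_rot: [0.466, 3.107, -0.0]
force: [-0.2, -0.1, -4.8]
width: 0.0284
gripper_force: 42.4
rows [0.0014 0.0016 0.23  ] az -0.0013 alt 1.999 dist 0.18403358365141712 q6 0.8219932444239748
```

```bash
python3 -m inch '[[[0.0005,0.0016,0.04,0,0,0],[0.0005,0.0016,0.08,0,0,0],[0.0005,0.0016,0.12,0,0,0],[0.0005,0.0016,0.16,0,0,0],[0.0005,0.0016,0.19,0,0,0],[0.0005,0.0016,0.205,0,0,0],[0.0005,0.0016,0.22,0,0,0],[0.0005,0.0016,0.225,0,0,0],[0.0005,0.0016,0.225,0,0,0],[0.0005,0.0016,0.225,0,0,0]]]'
python3 -m inch '[[[0,0,0.003,0,0,0],[0,0,0.005,0,0,0],[0,0,0.005,0,0,0],[0,0,0.005,0,0,0]]]'
python3 -m inch '[[[0,0,0.0025,0,0,0],[0,0,0.0025,0,0,0],[0,0,0.0025,0,0,0]]]'
```

```text
time_s: 39.8
tool_pos: [0.4939, 0.288, 0.0804]
tcp_rot: [0.464, 3.106, 0.002]
force: [0.7, 0.7, -5.3]
width: 0.0284
gripper_force: 42.3
time_s: 40.13
tool_pos: [0.4938, 0.2881, 0.0759]
tcp_rot: [0.463, 3.106, 0.002]
force: [1.8, 0.1, -0.1]
width: 0.0279
gripper_force: 42.8
time_s: 40.38
tool_pos: [0.4943, 0.2886, 0.0757]
tcp_rot: [0.463, 3.104, 0.004]
force: [-1.2, 0.0, 11.6]
width: 0.0281
gripper_force: 44.0
```

Seated. I release, lift and check, then go to the bar at yaw 73.

```bash
python3 -m inch '[[[0,0,-0.001,0,0,0],[0,0,-0.001,0,0,0],[0,0,-0.001,0,0,0],[0,0,-0.001,0,0,0],[0,0,-0.04,0,0,0],[0,0,-0.09,0,0,0],[0,0,-0.14,0,0,0],[0,0,-0.19,0,0,0],[0,0,-0.23,0,0,0],[0,0,-0.23,0,0,0],[0,0,-0.23,0,0,0]]]' 0.65
python3 - <<'E'
from h import *
F=[.5837,.2588,-.296]; w=fpt(F,(-.095,0,0)); print(w)
fit("red",w[0],w[1],.046)
go(np.append(F[:2],.139),73.04)
E
```

```text
time_s: 41.3
tool_pos: [0.494, 0.2882, 0.2589]
tcp_rot: [0.463, 3.105, 0.003]
force: [0.5, -0.4, -0.8]
width: 0.0553
gripper_force: 0.0
[0.49283146 0.28651117 0.        ]
red bbox [291, 138, 353, 198] fit [0.4885 0.2893] res px [ 5.3  4.3 -5.3 -5.1]
rows [-0.1185 -0.002   0.1474] az -0.0002 alt 2.0 dist 0.1513224935381979 q6 0.8245515448380922
```

```bash
python3 -m inch '[[[-0.05,-0.001,0,0,0,0],[-0.1,-0.002,0,0,0,0],[-0.1185,-0.002,0,0,0,0],[-0.1185,-0.002,0,0,0,0],[-0.1185,-0.002,0.04,0,0,0],[-0.1185,-0.002,0.08,0,0,0],[-0.1185,-0.002,0.12,0,0,0],[-0.1185,-0.002,0.146,0,0,0],[-0.1185,-0.002,0.146,0,0,0],[-0.1185,-0.002,0.146,0,0,0]]]' 0.65
python3 -m inch '[[[0,0,0,0,0,0],[0,0,0,0,0,0],[0,0,0,0,0,0],[0,0,0,0,0,0],[0,0,0,0,0,0],[0,0,0,0,0,0]]]' 0 50
python3 -m inch '[[[0,0,0,0,0,-0.05],[0,0,0,0,0,-0.11],[0,0,0,0,0,-0.17],[0,0,0,0,0,-0.23],[0,0,0,0,0,-0.29],[0,0,0,0,0,-0.35],[0,0,0,0,0,-0.41],[0,0,0,0,0,-0.47],[0,0,0,0,0,-0.53],[0,0,0,0,0,-0.59],[0,0,0,0,0,-0.65],[0,0,0,0,0,-0.71]]]'
python3 -m inch '[[[0,0,0,0,0,-0.07],[0,0,0,0,0,-0.14],[0,0,0,0,0,-0.2],[0,0,0,0,0,-0.25],[0,0,0,0,0,-0.28],[0,0,0,0,0,-0.29],[0,0,0,0,0,-0.29],[0,0,0,0,0,-0.29]]]'
python3 -c "
from h import *
print(yaw(),r.state()['moment'])"
```

```text
time_s: 42.18
tool_pos: [0.5818, 0.2584, 0.1388]
tcp_rot: [-0.463, -3.104, 0.003]
force: [0.2, 0.4, 0.5]
width: 0.0556
gripper_force: 0.0
time_s: 42.68
tool_pos: [0.5841, 0.2591, 0.1421]
tcp_rot: [0.463, 3.105, 0.003]
force: [-0.3, 0.8, 6.8]
width: 0.017
gripper_force: 51.1
time_s: 43.68
tool_pos: [0.5841, 0.2587, 0.1421]
tcp_rot: [-1.256, 2.877, -0.0]
force: [0.2, -0.9, 6.2]
width: 0.017
gripper_force: 51.2
time_s: 44.35
tool_pos: [0.5843, 0.2586, 0.1421]
tcp_rot: [-1.867, 2.523, -0.002]
force: [1.1, -0.9, 6.6]
width: 0.017
gripper_force: 51.1
(np.float64(163.01545294361767), np.float64(-0.9999952666983409)) [-0.17018626  0.12546375  0.08782519]
```

```bash
python3 -m inch '[[[0,0,0,0,0,0],[0,0,0,0,0,0],[0,0,0,0,0,0],[0,0,0,0,0,0],[0,0,-0.05,0,0,0],[0,0,-0.1,0,0,0],[0,0,-0.15,0,0,0],[0,0,-0.15,0,0,0]]]' 0.65
python3 -m inch '[[[0,0,0,0,0,0.9998],[0,0,0,0,0,0.9998],[0,0,0,0,0,0.9998],[0,0,0,0,0,0.9998],[0,0,0,0,0,0.9998],[0,0,0,0,0,0.9998],[0,0,0,0,0,0.9998],[0,0,0,0,0,0.9998],[0,0,0,0,0,0.9998],[0,0,0,0,0,0.9998],[0,0,0,0,0,0.9998],[0,0,0,0,0,0.9998]]]' 0
python3 -m inch '[[[0,0,0,0,0,0.04],[0,0,0,0,0,0.04],[0,0,0,0,0,0.04]]]'
python3 - <<'E'
from h import *
F=[.5837,.2588,-.296]
s=r.state();im=r.camera("wrist"); np.save("c.npy",im)
for q in ["blank_block","wheel_crest"]: print(q,[(np.round(d["at"],1).tolist(),round(d["p"],2),onz("wrist",d["at"],.046 if q[0]=="b" else .092,s).round(4)) for d in r.spot_point("wrist",q)])
u=proj("wrist",fpt(F,(-.095,0,.116)),s); print("block top exp",u)
g=cv2.cvtColor(im,cv2.COLOR_RGB2GRAY); x,y=u.astype(int); sub=g[y-14:y+14,x-30:x+30]; print(sub[::3,::4])
m=(sub>110).astype(np.uint8); n,l,st,c=cv2.connectedComponentsWithStats(m); 
for i in range(1,n):
    if st[i,4]>40:
        k=np.argwhere(l==i)[:,::-1].astype(np.float32)+[x-30,y-14]; b=cv2.boxPoints(cv2.minAreaRect(k.astype(np.float32))); W=np.array([onz("wrist",q,.117,s)[:2] for q in b]); print(c[i]+[x-30,y-14],st[i].tolist(),W.round(4).tolist(),"mid",W.mean(0),"ang",[np.degrees(np.arctan2(*(W[(j+1)%4]-W[j])[::-1])).round(1) for j in range(2)])
print("exp",fpt(F,(-.095,0,.117)),"stripe axis angles 73 / -17")
go(fpt(F,(-.03,-.2,.17)),73.04)
E
```

```text
time_s: 45.02
tool_pos: [0.5847, 0.2592, 0.2694]
tcp_rot: [-1.862, 2.516, -0.004]
force: [0.1, -0.2, 1.9]
width: 0.0557
gripper_force: 0.0
time_s: 46.02
tool_pos: [0.5834, 0.2586, 0.26]
tcp_rot: [-0.363, -3.12, 0.0]
force: [-0.3, 0.2, -1.2]
width: -0.0001
gripper_force: 0.0
time_s: 46.27
tool_pos: [0.5834, 0.2586, 0.26]
tcp_rot: [-0.448, -3.109, 0.0]
force: [0.3, 0.6, -0.4]
width: 0.0002
gripper_force: 0.0
blank_block []
wheel_crest [([149.3, 150.2], 0.89, array([0.5013, 0.0751, 0.092 ]))]
block top exp [324.062392    85.63050951]
[[ 61  61  61  62  63  62  85 247 246 246  67  65  69  66  70]
 [ 59  60  63  61  64  62  85 247 247 246  69  65  70  70  68]
 [ 58  59  63  62  61  63  86 247 247 246  65  67  69  65  68]
 [ 58  60  58  62  63  60  86 247 247 246  67  66  69  69  69]
 [ 59  59  62  61  62  62  84 246 247 246  66  66  68  68  68]
 [ 57  60  63  61  60  62  86 247 247 246  64  65  67  67  68]
 [ 57  60  61  62  61  64  86 247 247 246  65  66  65  67  66]
 [ 55  59  61  61  61  64  87 247 247 246  66  66  64  67  68]
 [ 58  60  61  62  63  63  86 247 247 246  63  65  65  65  67]
 [ 56  59  60  59  62  62  88 247 247 246  64  66  64  67  66]]
[325.41602067  84.35142119] [25, 0, 14, 28, 387] [[0.4785, 0.2855], [0.4821, 0.2978], [0.5064, 0.2909], [0.5027, 0.2783]] mid [0.49244044 0.28811793] ang [np.float64(73.6), np.float64(-15.9)]
exp [0.49283146 0.28651117 0.117     ] stripe axis angles 73 / -17
rows [ 0.0396 -0.2493  0.1127] az 0.006 alt -1.994 dist 0.22112673830240429 q6 0.70377321401638
```

```bash
python3 - <<'E'
from h import *
im=np.load("c.npy"); s=r.state(); h=cv2.cvtColor(im,cv2.COLOR_RGB2HSV)
m=((h[...,0]>15)&(h[...,0]<32)&(h[...,1]>130)&(h[...,2]>120)).astype(np.uint8); m[:, :100]=0; m[230:]=0
n,l,st,c=cv2.connectedComponentsWithStats(m)
for i in range(1,n):
    if st[i,4]>60:
        k=np.argwhere(l==i)[:,::-1].astype(np.float32); vx,vy,x0,y0=cv2.fitLine(k,cv2.DIST_L1,0,.01,.01).ravel()
        a,b=[onz("wrist",(x0+t*vx,y0+t*vy),.138,s)[:2] for t in(-25,25)]; d=b-a
        print(st[i].tolist(),"mid",((a+b)/2).round(4),"ang",np.degrees(np.arctan2(d[1],d[0])).round(2))
cv2.imwrite("pics/c.png",cv2.cvtColor(im,cv2.COLOR_RGB2BGR))
g=cv2.cvtColor(im,cv2.COLOR_RGB2GRAY).astype(int)
for y in (50,65,80,95,110): print(y,np.where(np.abs(np.diff(g[y,200:450]))>25)[0]+200)
E
```

```text
[238, 23, 15, 122, 641] mid [0.4773 0.2146] ang -16.52
[398, 23, 14, 122, 631] mid [0.4867 0.3656] ang 163.45
[317, 212, 15, 12, 176] mid [0.62   0.2482] ang 79.33
50 [243 290 291 404 405]
65 [244 245 289 290 318 319 331 332 360 362 366 377 383 403 404 408]
80 [218 245 246 258 260 261 263 289 290 291 318 319 330 331 332 359 360 386
 387 390 402]
95 [220 246 248 264 290 291 318 319 330 331 332 358 359 399 401]
110 [222 235 236 247 249 265 290 291 317 318 330 331 358 398 400]
```

The blank sits square: the notch edges run at -16.5°, the stripe at about -16.4°, and it is centred (325 px between 245 and 404). Now to the thumbwheel.

```bash
python3 -m inch '[[[0.0396,-0.05,0,0,0,0.001],[0.0396,-0.1,0,0,0,0.001],[0.0396,-0.15,0,0,0,0.001],[0.0396,-0.2,0,0,0,0.001],[0.0396,-0.2493,0,0,0,0.001],[0.0396,-0.2493,0.05,0,0,0.001],[0.0396,-0.2493,0.09,0,0,0.001],[0.0396,-0.2493,0.1127,0,0,0.001],[0.0396,-0.2493,0.1127,0,0,0.001],[0.0396,-0.2493,0.1127,0,0,0.001]]]' 0
cat >> h.py <<'E'
def wheel(save_=None):
    s=r.state(); im=r.camera("wrist"); h=cv2.cvtColor(im,cv2.COLOR_RGB2HSV).astype(int)
    d=[q for q in r.spot_point("wrist","wheel_crest")][:1]
    F=[.5837,.2588,-.2887]; u=proj("wrist",fpt(F,(-.03,-.2,.092)),s); print("crest exp px",u.round(1),"net",[(np.round(q["at"],1),round(q["p"],2),onz("wrist",q["at"],.092,s).round(4)) for q in d])
    m=((h[...,0]>=18)&(h[...,0]<=35)&(h[...,1]>120)&(h[...,2]>90)).astype(np.uint8); w=np.zeros_like(m); x,y=u.astype(int); w[y-50:y+50,x-40:x+40]=1; m&=w
    n,l,st,c=cv2.connectedComponentsWithStats(m)
    for i in range(1,n):
        if st[i,4]>5:
            P=onz("wrist",c[i],.092,s); q=P-fpt(F,(0,0,.092)); c_,s_=np.cos(F[2]),np.sin(F[2]); print("yellow",c[i].round(1),st[i].tolist(),"finisher xy mm",np.round(1e3*np.array([c_*q[0]+s_*q[1],-s_*q[0]+c_*q[1]]),1))
    if save_: cv2.imwrite(save_,cv2.cvtColor(cv2.resize(im[y-80:y+80,x-100:x+100],(800,640)),cv2.COLOR_RGB2BGR))
    return im,s,u
E
python3 - <<'E'
from h import *
im,s,u=wheel("pics/wh1.png"); F=[.5837,.2588,-.2887]
go(fpt(F,(-.03,-.2,.092)),73.46); print(s["tool_pos"])
x,y=u.astype(int); g=cv2.cvtColor(im,cv2.COLOR_RGB2GRAY); print("column through wheel",g[y-45:y+45,x]); print("row",g[y,x-50:x+50:2])
b=(g[y-60:y+60,x-60:x+60]>215).astype(np.uint8); n,l,st,c=cv2.connectedComponentsWithStats(b)
for i in range(1,n):
    if st[i,4]>15: print("white",c[i]+[x-60,y-60],st[i].tolist())
E
```

```text
time_s: 47.25
tool_pos: [0.4958, 0.0763, 0.17]
tcp_rot: [-0.453, -3.108, 0.0]
force: [-1.0, -0.1, 0.2]
width: -0.0003
gripper_force: 0.0
crest exp px [322.8 197.7] net [(array([326.5, 198.1]), 0.9, array([0.4993, 0.0786, 0.092 ]))]
rows [-0.0014 -0.0009  0.0998] az -0.0003 alt 2.0 dist 0.07982216774385086 q6 0.4422021570759866
[0.49584512 0.07626687 0.17002586]
column through wheel [204 203 204 202 202 204 204 205 203 204 204 206 201 170 106  65  56  54
  55  55  54  56  55  55  55  78 153 172 129  78  58  59  58  57  60  60
  59  59  94 167 181 122  67  55  58  58  60  60  57  58  81 152 168 113
  64  57  57  54  55  53  59  98 144 126  80  55  51  52  51  52  54  52
  53  51  55  99 179 203 206 204 205 199 133  64  39  35  31  39  35  37]
row [ 95  97 142 190 201 201 202 199 200 200 204 247 247 247 247 247 247 247
 247 246 122  47  38  56  56  58  59  57  60  54  54  52 129 246 247 247
 247 247 247 236 190 174 125 116 118 119 117 119 117 115]
white [301.86170213 198.03191489] [31, 59, 19, 6, 94]
white [344.08641975 197.92592593] [76, 58, 14, 7, 81]
```

The band is not visible yet: only the ribs show, and the white pointers are at (302,198) and (344,198). I press near the front of the crest.

```bash
python3 -m inch '[[[0.015,0,0.03,0,0,0],[0.015,0.001,0.06,0,0,0],[0.015,0.001,0.09,0,0,0],[0.015,0.001,0.105,0,0,0],[0.015,0.001,0.11,0,0,0],[0.015,0.001,0.11,0,0,0],[0.015,0.001,0.11,0,0,0]]]'
python3 -m inch '[[[0,0,0.005,0,0,0],[0,0,0.005,0,0,0],[0,0,0.005,0,0,0]]]'
python3 -m inch '[[[0,0,0.005,0,0,0],[0,0,0.005,0,0,0],[0,0,0.005,0,0,0]]]'
```

```text
time_s: 47.93
tool_pos: [0.4859, 0.0808, 0.0836]
tcp_rot: [0.453, 3.107, 0.001]
force: [0.5, 0.5, -0.4]
width: 0.0
gripper_force: 0.0
time_s: 48.18
tool_pos: [0.4854, 0.0806, 0.0786]
tcp_rot: [0.454, 3.108, 0.0]
force: [-0.7, 0.3, 0.2]
width: 0.0
gripper_force: 0.0
time_s: 48.43
tool_pos: [0.4849, 0.0806, 0.0738]
tcp_rot: [-0.454, -3.108, 0.0]
force: [0.2, -0.1, -0.3]
width: 0.0
gripper_force: 0.0
```

```bash
python3 -m inch '[[[0,0,0.0025,0,0,0],[0,0,0.0025,0,0,0],[0,0,0.0025,0,0,0]]]'
python3 -m inch '[[[0,0,0.0025,0,0,0],[0,0,0.0025,0,0,0],[0,0,0.0025,0,0,0]]]'
python3 -m inch '[[[0,0,0.0025,0,0,0],[0,0,0.0025,0,0,0],[0,0,0.0025,0,0,0]]]'
```

```text
time_s: 48.68
tool_pos: [0.485, 0.0806, 0.0719]
tcp_rot: [-0.454, -3.108, 0.0]
force: [-0.4, -0.1, -0.1]
width: -0.0001
gripper_force: 0.0
time_s: 48.93
tool_pos: [0.485, 0.0806, 0.0699]
tcp_rot: [-0.454, -3.108, 0.0]
force: [0.9, -0.2, 0.4]
width: -0.0004
gripper_force: 0.0
time_s: 49.18
tool_pos: [0.4852, 0.0806, 0.0681]
tcp_rot: [0.454, 3.108, 0.0]
force: [-0.9, 0.4, 1.5]
width: -0.0001
gripper_force: 0.8
```

```bash
python3 -m inch '[[[0,0,0.0025,0,0,0],[0,0,0.0025,0,0,0],[0,0,0.0025,0,0,0]]]'
python3 -m inch '[[[0,0,0.0012,0,0,0],[0,0,0.0012,0,0,0],[0,0,0.0012,0,0,0]]]'
```

```text
time_s: 49.43
tool_pos: [0.4852, 0.0806, 0.0662]
tcp_rot: [0.454, 3.108, 0.0]
force: [0.8, 0.4, 3.4]
width: -0.0003
gripper_force: 1.9
time_s: 49.68
tool_pos: [0.4852, 0.0806, 0.0652]
tcp_rot: [0.454, 3.108, 0.0]
force: [-0.1, 0.5, 4.1]
width: -0.0003
gripper_force: 2.4
```

```bash
python3 -m inch '[[[-0.003,0,0,0,0,0],[-0.006,0,0,0,0,0],[-0.009,0,0,0,0,0],[-0.012,0,0,0,0,0],[-0.015,0,0,0,0,0],[-0.018,0,0,0,0,0],[-0.021,0,0,0,0,0],[-0.024,0,0,0,0,0],[-0.027,0,0,0,0,0],[-0.03,0,0,0,0,0],[-0.03,0,0,0,0,0],[-0.03,0,0,0,0,0]]]'
python3 -m inch '[[[0,0,-0.05,0,0,0],[0,0,-0.1,0,0,0],[0.015,0,-0.13,0,0,0],[0.015,0,-0.13,0,0,0],[0.015,0,-0.13,0,0,0]]]'
python3 - <<'E'
from h import *
im,s,u=wheel(); x,y=u.astype(int); g=cv2.cvtColor(im,cv2.COLOR_RGB2GRAY); print(s["tool_pos"],g[y-35:y+45,x])
E
```

```text
time_s: 50.68
tool_pos: [0.5087, 0.0737, 0.0653]
tcp_rot: [0.454, 3.108, 0.0]
force: [1.1, -0.8, 5.0]
width: -0.0
gripper_force: 2.7
time_s: 51.1
tool_pos: [0.4971, 0.0773, 0.17]
tcp_rot: [0.453, 3.107, 0.001]
force: [0.6, -0.4, -1.0]
width: -0.0001
gripper_force: 0.0
crest exp px [321.2 196.4] net [(array([322.2, 201.7]), 0.74, array([0.5029, 0.0751, 0.092 ]))]
[0.49712257 0.07730143 0.17004725] [204 203 198 151  91  58  55  56  57  56  57  57  57  55  56  57  67 112
 165 157 103  65  59  57  57  57  59  56  60  73 141 171 142  90  62  58
  57  57  58  59  53  72 137 163 131  83  59  55  56  56  56  59  95 141
 124  80  54  49  53  48  50  51  52  52  61 122 185 203 206 206 205 206
 198 138  80  60  55  57  54  56]
```

```bash
python3 -m inch '[[[0.015,0,0.05,0,0,0],[0.015,0,0.1,0,0,0],[0.015,0,0.12,0,0,0],[0.015,0,0.127,0,0,0],[0.015,0,0.131,0,0,0],[0.015,0,0.131,0,0,0],[0.015,0,0.131,0,0,0]]]'
python3 -m inch '[[[-0.003,0,0,0,0,0],[-0.006,0,0,0,0,0],[-0.009,0,0,0,0,0],[-0.012,0,0,0,0,0]]]'
python3 -m inch '[[[-0.003,0,0,0,0,0],[-0.006,0,0,0,0,0],[-0.008,0,0,0,0,0],[-0.008,0,0,0,0,0]]]'
python3 -m inch '[[[0,0,-0.05,0,0,0],[0,0,-0.1,0,0,0],[0.005,0,-0.13,0,0,0],[0.005,0,-0.13,0,0,0],[0.005,0,-0.13,0,0,0]]]'
python3 - <<'E'
from h import *
im,s,u=wheel(); x,y=u.astype(int); g=cv2.cvtColor(im,cv2.COLOR_RGB2GRAY); print(s["tool_pos"],y,g[y-35:y+45,x])
E
```

```text
time_s: 51.78
tool_pos: [0.4847, 0.0799, 0.0644]
tcp_rot: [-0.454, -3.108, 0.002]
force: [-3.0, -3.5, 5.3]
width: 0.0001
gripper_force: 3.0
time_s: 52.12
tool_pos: [0.4944, 0.077, 0.0647]
tcp_rot: [-0.455, -3.108, 0.002]
force: [-3.3, -3.5, 6.1]
width: 0.0004
gripper_force: 3.2
time_s: 52.45
tool_pos: [0.5008, 0.0751, 0.0647]
tcp_rot: [0.455, 3.108, -0.002]
force: [-1.9, -4.2, 6.6]
width: -0.0
gripper_force: 3.2
time_s: 52.87
tool_pos: [0.4974, 0.0772, 0.1696]
tcp_rot: [0.454, 3.106, 0.001]
force: [0.1, 0.1, 0.6]
width: 0.0003
gripper_force: 0.0
crest exp px [321.2 196.3] net [(array([323.6, 198.1]), 0.78, array([0.5002, 0.0772, 0.092 ]))]
yellow [322.4 174.3] [314, 170, 17, 9, 132] finisher xy mm [ -49.7 -198.9]
[0.49735301 0.07717427 0.16956306] 196 [204 203 196 136  75  57  57  55  57  85 179 213 222 224 225 226 223 169
  82  58  57  58  56  57  75 142 179 163 108  65  59  59  59  61  57  59
  61  81 153 170 116  66  56  60  57  58  54  57  80 144 158 108  62  53
  53  52  57  92 129  97  58  52  52  52  63 123 185 203 204 205 204 204
 199 139  79  59  58  55  56  53]
```

The band has appeared at (322,174), on the robot's side of the crest (row ~197). I work out the angle that remains.

```bash
cat >> h.py <<'E'
def band():
    im,s,u=wheel(); F=[.5837,.2588,-.2887]; h=cv2.cvtColor(im,cv2.COLOR_RGB2HSV).astype(int); x,y=u.astype(int)
    f=lambda t:proj("wrist",fpt(F,(-.03-.042*np.sin(t),-.2,.05+.042*np.cos(t))),s)[1]
    col=[((h[r_,x-4:x+5,0]>=18)&(h[r_,x-4:x+5,0]<=35)&(h[r_,x-4:x+5,1]>120)).mean()>.5 for r_ in range(y-45,y+30)]
    rows=np.where(col)[0]+y-45
    T=np.linspace(-.6,.6,241); v=np.array([f(t) for t in T])
    g=cv2.cvtColor(im,cv2.COLOR_RGB2GRAY); b=(g>215).astype(np.uint8); w=np.zeros_like(b); w[y-20:y+20,x-45:x+45]=1; n,l,st,c=cv2.connectedComponentsWithStats(b&w)
    P=[c[i].round(1).tolist()+[int(st[i,4])] for i in range(1,n) if 40<st[i,4]<200]; print("pointers",P, "pred pointer row z.086", proj("wrist",fpt(F,(-.03,-.2,.086)),s).round(1), "crest",round(f(0),1))
    if len(rows):
        e=[T[np.argmin(abs(v-q))] for q in (rows.min()-.5,rows.max()+.5)]; print("rows",rows.min(),rows.max(),"theta edges",np.round(e,3),"mid",np.mean(e).round(3),"mm to go",(42*np.mean(e)).round(1))
E
python3 -c "
from h import *
band()"
```

```text
crest exp px [321.8 198.4] net [(array([323.5, 202. ]), 0.83, array([0.5016, 0.0761, 0.092 ]))]
yellow [322.8 176.3] [315, 172, 17, 9, 132] finisher xy mm [ -49.7 -199.2]
pointers [[300.5, 199.0, 96], [343.0, 198.4, 80]] pred pointer row z.086 [321.9 196.4] crest 198.4
rows 173 180 theta edges [0.545 0.375] mid 0.46 mm to go 19.3
```

```bash
python3 -m inch '[[[0.012,0,0.05,0,0,0],[0.012,0,0.1,0,0,0],[0.012,0,0.12,0,0,0],[0.012,0,0.127,0,0,0],[0.012,0,0.1305,0,0,0],[0.012,0,0.1305,0,0,0],[0.012,0,0.1305,0,0,0]]]'
python3 -m inch '[[[-0.003,0,0,0,0,0],[-0.006,0,0,0,0,0],[-0.009,0,0,0,0,0],[-0.012,0,0,0,0,0],[-0.015,0,0,0,0,0],[-0.018,0,0,0,0,0],[-0.02,0,0,0,0,0],[-0.02,0,0,0,0,0]]]'
python3 -m inch '[[[0,0,-0.05,0,0,0],[0,0,-0.1,0,0,0],[0.0085,0,-0.13,0,0,0],[0.0085,0,-0.13,0,0,0],[0.0085,0,-0.13,0,0,0],[0.0085,0,-0.13,0,0,0]]]'
python3 -c "
from h import *
band(); print(r.state()['tool_pos'])"
```

```text
time_s: 53.65
tool_pos: [0.4872, 0.0793, 0.0645]
tcp_rot: [0.455, 3.109, -0.002]
force: [-2.4, -2.4, 5.8]
width: 0.0001
gripper_force: 3.1
time_s: 54.32
tool_pos: [0.5031, 0.0746, 0.0646]
tcp_rot: [0.455, 3.108, -0.002]
force: [-0.9, -3.0, 6.5]
width: 0.0003
gripper_force: 3.3
time_s: 54.82
tool_pos: [0.496, 0.0772, 0.1672]
tcp_rot: [-0.454, -3.108, 0.0]
force: [-0.4, -1.0, -1.4]
width: -0.0002
gripper_force: 0.0
crest exp px [321.7 198.7] net [(array([328.1, 199.6]), 0.73, array([0.5004, 0.0807, 0.092 ]))]
yellow [322.6 195.9] [315, 191, 17, 11, 177] finisher xy mm [ -32.5 -199.2]
pointers [[322.4, 195.7, 116], [300.3, 199.0, 93], [342.8, 199.1, 82]] pred pointer row z.086 [321.7 196.7] crest 198.7
rows 191 201 theta edges [ 0.175 -0.06 ] mid 0.058 mm to go 2.4
[0.49565417 0.07714009 0.16645214]
```

```bash
python3 -m inch '[[[-0.046,0,-0.02,0,0,0],[-0.0925,0,-0.02,0,0,0],[-0.0925,0,-0.02,0,0,0],[-0.0925,0,-0.02,0,0,0],[-0.0925,0,-0.02,0,0,0],[-0.0925,0,-0.02,0,0,0]]]'
python3 -c "
from h import *
band(); s=r.state(); print(s['tool_pos'],yaw(s))"
```

```text
time_s: 55.42
tool_pos: [0.5663, 0.0562, 0.1836]
tcp_rot: [-0.454, -3.108, 0.0]
force: [0.1, 0.2, -0.3]
width: -0.0002
gripper_force: 0.0
crest exp px [321.7 110.9] net [(array([324.2, 113.8]), 0.89, array([0.5009, 0.077 , 0.092 ]))]
yellow [322.5 107.5] [315, 102, 16, 12, 189] finisher xy mm [ -32.8 -199.3]
pointers [[322.6, 107.0, 125], [299.9, 112.5, 113], [343.5, 112.8, 94]] pred pointer row z.086 [321.7 110.8] crest 110.9
rows 102 113 theta edges [ 0.185 -0.05 ] mid 0.068 mm to go 2.8
[0.56641296 0.05635751 0.18426618] (np.float64(73.40999152850519), np.float64(-0.9999998824000639))
```

```bash
python3 -m inch '[[[0.046,0,0,0,0,0],[0.094,0,0,0,0,0],[0.094,0,0.03,0,0,0],[0.094,0,0.07,0,0,0],[0.094,0,0.11,0,0,0],[0.094,0,0.14,0,0,0],[0.094,0,0.146,0,0,0],[0.094,0,0.1485,0,0,0],[0.094,0,0.1485,0,0,0],[0.094,0,0.1485,0,0,0]]]'
python3 -m inch '[[[-0.001,0,0,0,0,0],[-0.002,0,0,0,0,0],[-0.003,0,0,0,0,0],[-0.004,0,0,0,0,0],[-0.005,0,0,0,0,0],[-0.005,0,0,0,0,0],[-0.005,0,0,0,0,0]]]'
python3 -m inch '[[[0,0,-0.05,0,0,0],[0,0,-0.1,0,0,0],[-0.045,0,-0.15,0,0,0],[-0.0885,0,-0.15,0,0,0],[-0.0885,0,-0.15,0,0,0],[-0.0885,0,-0.15,0,0,0],[-0.0885,0,-0.15,0,0,0]]]'
python3 -c "
from h import *
band(); s=r.state(); print(s['tool_pos'],yaw(s))"
```

```text
time_s: 56.35
tool_pos: [0.4951, 0.0776, 0.0668]
tcp_rot: [0.453, 3.107, 0.0]
force: [-1.3, -2.3, 4.1]
width: -0.0
gripper_force: 1.9
time_s: 56.93
tool_pos: [0.4992, 0.0764, 0.0654]
tcp_rot: [0.454, 3.108, 0.0]
force: [-0.9, -1.3, 6.3]
width: 0.0002
gripper_force: 2.7
time_s: 57.52
tool_pos: [0.5664, 0.0563, 0.1838]
tcp_rot: [-0.454, -3.106, 0.0]
force: [0.3, -0.4, 0.4]
width: 0.0001
gripper_force: 0.0
crest exp px [321.6 111. ] net [(array([323.8, 112.2]), 0.62, array([0.4995, 0.0771, 0.092 ]))]
yellow [322.6 112.8] [315, 107, 16, 12, 182] finisher xy mm [ -28.5 -199.1]
pointers [[322.6, 113.0, 124], [299.8, 112.9, 126], [343.5, 112.7, 91]] pred pointer row z.086 [321.6 110.9] crest 111.0
rows 108 118 theta edges [ 0.07 -0.15] mid -0.04 mm to go -1.7
[0.56569678 0.05648565 0.18451693] (np.float64(73.40282971283634), np.float64(-0.9999992594147056))
```

The band is level with the pointers (112.9 against 112.8 px). I retreat and take a last overall look.

```bash
python3 -m inch '[[[0,-0.05,-0.05,0,0,0],[0.05,-0.1,-0.1,0,0,0],[0.1,-0.2,-0.1,0,0,0],[0.15,-0.25,-0.1,0,0,0],[0.15,-0.3,-0.1,0,0,0],[0.15,-0.35,-0.1,0,0,0],[0.15,-0.35,-0.1,0,0,0],[0.15,-0.35,-0.1,0,0,0],[0.15,-0.35,-0.1,0,0,0],[0.15,-0.35,-0.1,0,0,0],[0.15,-0.35,-0.1,0,0,0],[0.15,-0.35,-0.1,0,0,0]]]'
python3 - <<'E'
from h import *
t=r.camera("top"); s=r.camera("scene")
out=np.hstack([cv2.resize(t[110:260,160:330],(400,353)),cv2.resize(s[180:312,300:450],(400,353))])
cv2.imwrite("pics/fin.png",cv2.cvtColor(out,cv2.COLOR_RGB2BGR))
E
```

```text
time_s: 58.62
tool_pos: [0.3719, -0.1767, 0.2649]
tcp_rot: [0.451, 3.109, 0.0]
force: [0.5, -0.7, 0.3]
width: 0.0001
gripper_force: 0.0
```

View pics/fin.png

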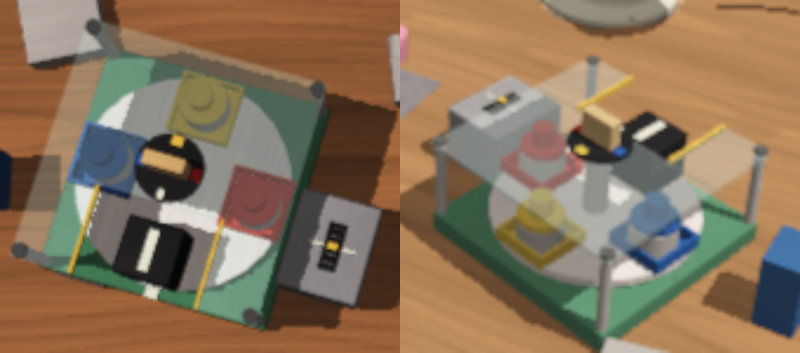

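The picture shows all three canisters upright in the cradles of their own colour. The blank is square in the opening (155,250) and the yellow band is between the pointers (332,246).

```bash
python3 -c "
from workcell import r
print(r.close_job())"
```

```text
the job is handed in; nothing more can be done
None
```

The job is handed in at about 59 s: the red, yellow and blue canisters stand in their own cradles, the blank sits square in the opening, the timer band is level with the pointers, and the robot was touching nothing.

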